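# Jack a sagging drawer unit flush with its neighbour and hold it

### The job

The right-hand drawer unit sags at the front. First lay the straightedge on its working edge flat on top of the left-hand unit, along its front edge and sticking well out over the right-hand unit, and let go of it; then set the jack on the worktop with its saddle right under the lift pad marked by the triangle, and pump the jack's handle until the right-hand unit's front top edge comes up flush with the left-hand one. Finish holding the handle down so that the unit stays flush while its feet are wound out; leave the jars, the lemon and the timer where they are.

Things in the scene. Friction and masses are not known exactly. Their poses are not given: they have to be found in the camera images.
- left_unit: Left of two low white drawer units with wooden tops standing side by side on the worktop; finished, level and fixed: the reference. 200 mm wide (y), 220 mm deep (x); flat top 150 mm above this origin. Origin: below the middle of its front, at foot level; x points to the back, y to the left, z up. Three jars stand on its top about 135 mm behind the front; the first 105 mm of the top are clear.
- left_edge (a point): Point on the left unit's top front edge, 10 mm left of its right-hand end (3 mm gap to the right unit): the height to reach.
- right_unit: Rear feet and rear axle of the right-hand unit, fixed to the worktop. Same make, 220 mm wide (y) and 220 mm deep (x), 3 mm right of the left unit, fronts in line. Origin: on the worktop below the middle of its front face; x to the back, y to the left. The left unit's origin lies at y = +213 mm in this frame.
- right_box: The right unit's box (3 kg), which turns about a level axle on its rear feet, 200 mm behind the front face. Origin: middle of the front face's lower edge, 48 mm above the worktop when level; top 102 mm above it. At first it rests on its wound-in front feet and sags about 10 mm (0.052 rad) at the front. It takes about 20 N at the lift pad to raise it. Nothing sticks out of its front.
- lift_pad (a point): Centre of the underside of the lift pad: a steel plate 34 mm (x) by 40 mm (y) under the right unit's bottom rail, 22 mm behind the front face and 30 mm left of the unit's middle, marked by a small dark steel triangle on the rail pointing down at it. About 35 mm above the worktop while the unit sags; the rail's lower edge beside it is then about 38 mm above the worktop.
- right_edge (a point): Point on the right unit's top front edge, 10 mm right of its left-hand end. Flush means level with left_edge.
- straightedge: Aluminium box-section level used as straightedge, standing on its working edge: 260 mm long (y), 20 mm thick (x), 40 mm high, about 0.2 kg. Origin: centre of its underside.
- jack: Small ratchet lifting jack, about 0.8 kg. Origin: on the underside of its foot plate; x points ahead to toe and saddle, the pump handle is at -x. Foot plate 64 mm wide, 5 mm thick, x = -115 to +55 mm. Housing to grip from above: 38 mm wide (y), x = -58 to -14 mm, 5 to 82 mm high. The toe reaches to x = 66 mm, 24 mm wide.
- jack_lift: The jack's rising column with toe and saddle, moves straight up; same origin and axes as the jack when down. The ratchet holds it in 5 mm notches when the handle comes up, so from between two notches it sinks back unless the handle is held down; there is no release, so do not pump too far.
- saddle (a point): Centre of the top of the saddle, a rubber disc 24 mm across at x = 52 mm of the jack, 22 mm above the jack's underside when down.
- saddle_lift (a joint): Height of the saddle above its lowest position, 0 to 0.030 m.
- pump_handle: The jack's handle: round bar, 105 mm from its pivot to a cross grip, a level cylinder 18 mm thick, 64 mm long along the jack's y. Origin: the pivot, at x = -66, z = 68 mm of the jack. At rest it points back (-x) and 0.5 rad upward (grip centre 118 mm above the worktop), at the bottom of its stroke 0.05 rad below level. It springs back up by itself; push it down from above or pinch the grip.
- handle_stroke (a joint): Angle by which the handle is pressed down, 0 (up) to 0.55 rad. After some 0.08 rad of slack it lifts the saddle 27 mm per rad (the front edge about 10 per cent more); a full stroke gains two notches (10 mm). About 3 N at the grip without load, 8 N with the unit on the saddle.
- spice_jar_a: Bystander: spice jar with a green cap, 46 mm across, 106 mm high, on the back of the left unit's top. Origin under its middle.
- spice_jar_b: Bystander: second spice jar with a green cap, same size, beside it. Origin under its middle.
- salt: Bystander: glass salt shaker with a metal top, 44 mm across, 90 mm high, beside the jars. Origin under its middle.
- lemon: Bystander: lemon, 78 x 55 x 56 mm, on the worktop at the left. Origin under its middle.
- timer: Bystander: round white kitchen timer, 58 mm across, 60 mm high, at the front right near the sink. Origin under its middle.

How it is judged:
By the outcome, as a careful person would: the job done as asked, in the order asked, and still so for the second after the job is handed in, while the arm keeps its last pose, push and grip.
It also fails if it takes over 70 s, if anything falls off the work surface, if the arm or the gripper's body presses on something with over 40 N, if the wrist force passes 120 N, or if a joint passes its speed limit or range.

### The arm

A 6-joint arm with a two-finger parallel gripper is mounted at the origin on a cart in front of the work surface, level with it; the furniture and walls round the work are solid. World frame = base frame: x ahead of the robot, y to its left, z up, the work surface at z = 0. Lengths are in mm, angles in rad, forces in N, time in s.
With the tool pointing down it reaches from about 300 to 775 mm from the base axis. Payload 14.6 kg.
Tool frame: the origin (TCP) lies at the very end of the fingers, on their centre line; the grasp point (between the pads) lies manip.grip_depth behind it (manip.grip_depth is the distance from the TCP to the grasp point, in mm); x points along the fingers, z is the direction in which the jaws open and shut, and the axes are right-handed (so a half turn about x gives the same grasp; the last joint's range is limited). The gripper opens to 94 mm and grips with 3 to 60 N. Pads are 16 mm wide; open, the fingers measure 119 mm over their backs; the gripper's body (75 mm by 177 mm) begins 78 mm behind the grasp point.
Start: joints at [1.177, 0.3, 1.521, -0, 1.321, -0.067], TCP at [176.555, 520.882, 205.446] pointing down, gripper open.
Joint ranges: [-3.03, 3.03], [-0.79, 2.21], [0.23, 2.52], [-1.04, 4.18], [0, 3.07], [-2.55, 2.55]. Speed limits (rad/s): [2.22, 2.22, 2.57, 3.14, 3.14, 3.14].

### API

Orientations are given as [roll, pitch, yaw] about the fixed x, y, z axes, in that order (R = Rz(yaw) Ry(pitch) Rx(roll)).
In Python, from cell import manip gives the robot as it stands.
- The arm moves only by the tool step_arm, never from a script. Its argument "commands" is one flat list of numbers, 7 for each row, row after row: the shift along the tool's x, y, z in m, then the turn, a rotation vector about the tool's x, y, z in degrees, then the finger opening in m, from 0 to 0.094. A call has 1 to 5 rows; each row shifts and turns the commanded pose from where the row before left it, along the tool's axes as they then stand; what a row does not reach is not made up. A row lasts 1/8 s, in which the tool goes at most 62.5 mm and 10.7 degrees, less where a joint would pass 70% of its speed; a pose out of reach is approached as far as the arm can. A call with a gripper value outside its range is refused whole. The fingers move at their own pace and stop on an object; "squeeze" is the grip in N (left out, the last holds). Time passes only in rows, so rows that do not move let the fingers close. It gives the time, the measured TCP pose, the force and the opening at its end, in the units of the state.
- manip.read_state(): the state, without advancing time (a new reading comes with each control period).
- manip.camera(name): name is "scene" or "top" or "wrist"; returns the picture (480x640x3 uint8, red, green, blue); there is no depth.
- manip.camera_model(name): a dict with "intrinsics" (3x3 intrinsics, pixels), "k1" (the pictures are not rectified: a ray, as slopes to the right and down, at radius r is drawn at 1 + k1 r^2 times it, then the intrinsics apply), "origin" and "orientation" of the camera in the world; the wrist camera has in their place "tool_from_camera" (4x4, takes a point from camera to tool coordinates, whose origin is the TCP and whose axes are the tool frame's). Camera axes: x right, y up, looking along -z (the intrinsics and any distortion apply to the point x, -y, -z); pixel columns grow to the right and rows downward; lengths in mm; the calibration is good to about 2 mm. A picture is of the moment at which its call begins: read the wrist's pose just before it. camera_model takes no time and is no camera call.
- manip.sign_off(): hands the job in, once; it reports no verdict.
Trained networks look in the newest picture that a camera, given by its name, has taken for a name from the list of things; names that differ only in an ending like _2 or _b are one class to them, and where a whole thing is asked for, a point or a joint stands for the part that bears it (a point fixed in the world has none). Each returns a list of dicts, best first, with "score" (0 to 1); they miss things now and then, are a little off and sometimes report something else, mostly with a low value. They report only what shows in the picture. A call takes as long as a camera call.
- manip.find_in(thing, camera): "centre" ([row, column] in pixels, amid what is visible of it).
- manip.outline_of(thing, camera): "pixels" (480x640 bool, what is visible of it) and "centre" ([row, column] in pixels, amid what is visible of it).
The state is a dict: "clock": time; "joints": joint angles; "qd": joint speeds; "effort": joint torques, N m; "eef_pos": TCP position; "eef_rot": TCP orientation; "wrist_force": force on the tool from outside, world axes, zero at the start; "moment": the same for the moment, N m; "finger_gap": finger opening in mm.
Only numpy, scipy, OpenCV 4.12 (cv2) and the standard library are available. Lean on these libraries where they do the work, as an engineer would, in place of code of your own. Each camera call takes 0.05 s, during which the arm holds its last target. There are 200 camera calls.

## Working session

There is one attempt and no reset: what is moved stays moved. The work goes in short steps, Python scripts to look and compute and a tool call to move; the robot and the scene stay as the last step left them, time stands still between calls to the robot, and variables do not carry over. Pictures are saved under pics/ and viewed, about 8 in all and at most 12, crops included, and the job is handed in when it is done.

Besides the shell and the picture viewer there is one more tool, called after "Call:" in YAML: its name, and indented under it one key for each argument. step_arm: Moves the arm, as the interface text tells. Its arguments: {"type":"object","properties":{"commands":{"type":"array"},"squeeze":{"type":"number"}},"required":["commands"]}

```bash
mkdir -p pics; ls
cat > h.py <<'E'
import numpy as np, cv2
from cell import manip
from scipy.spatial.transform import Rotation as R
def toolT():
    s=manip.read_state(); T=np.eye(4); T[:3,:3]=R.from_euler('xyz',s['eef_rot']).as_matrix(); T[:3,3]=s['eef_pos']; return T
def cam(name):
    m=manip.camera_model(name)
    if 'tool_from_camera' in m: T=toolT()@np.array(m['tool_from_camera'])
    else:
        T=np.eye(4); o=np.array(m['orientation']); T[:3,:3]=o if o.shape==(3,3) else R.from_euler('xyz',o).as_matrix(); T[:3,3]=m['origin']
    return np.array(m['intrinsics']),m['k1'],T
def ray(c,rc):
    K,k1,T=c; u,v=(rc[1]-K[0,2])/K[0,0],(rc[0]-K[1,2])/K[1,1]
    p=np.array([u,v]); q=p.copy()
    for _ in range(20): q=p/(1+k1*(q@q))
    return T[:3,3],T[:3,:3]@np.array([q[0],-q[1],-1])
def onz(c,rc,z):
    o,d=ray(c,rc); return o+d*(z-o[2])/d[2]
def proj(c,P):
    K,k1,T=c; p=np.linalg.inv(T)@np.append(P,1); q=np.array([p[0],-p[1]])/-p[2]; q=q*(1+k1*(q@q))
    return np.array([K[1,1]*q[1]+K[1,2],K[0,0]*q[0]+K[0,2]])
def save(name,im): cv2.imwrite('pics/'+name+'.png',im[:,:,::-1])
E
python3 - <<'E'
from h import *
print(manip.grip_depth,manip.read_state())
for n in ['scene','top','wrist']:
    print(n,manip.camera_model(n))
    im=manip.camera(n); save(n+'0',im)
    for t in ['left_unit','right_box','straightedge','jack','pump_handle','lift_pad','saddle','lemon','timer']:
        try:
            r=manip.find_in(t,n); print(t,[(np.round(a['centre']),round(a['score'],2)) for a in r[:2]])
        except Exception as e: print(t,e)
E
```

```text
pics
18.8 {'clock': 0.0, 'joints': array([ 1.17737680e+00,  3.00458276e-01,  1.52156766e+00,  2.69460975e-05,
        1.32065162e+00, -6.66132549e-02]), 'qd': array([-2.02793803e-04, -9.85133861e-04, -2.50835222e-04, -4.41396241e-05,
        2.39351867e-04, -1.66452381e-03]), 'effort': array([ 2.74908211e-05, -5.31808627e+01, -3.52736020e+01,  7.08492519e-02,
        2.44693703e-02, -7.76912998e-05]), 'eef_pos': array([176.47030484, 520.66316429, 204.89902971]), 'eef_rot': array([ 3.05092624,  1.56971112, -1.9882757 ]), 'wrist_force': array([-0.34953156,  0.29616483,  0.18390477]), 'moment': array([ 0.04746007, -0.03298698,  0.08142052]), 'finger_gap': 93.71621175232818}
scene {'intrinsics': array([[433.33605817,   0.        , 319.18600237],
       [  0.        , 433.33605817, 236.39244574],
       [  0.        ,   0.        ,   1.        ]]), 'k1': -0.044196307206126516, 'origin': array([  11.92390061, -567.76492853,  840.43809755]), 'orientation': array([ 0.83259744, -0.01750274, -0.76848884])}
left_unit [(array([187., 297.]), 0.62)]
right_box [(array([222., 368.]), 0.71), (array([
[... 1079 characters left out ...]
 (array([311., 435.]), 0.56)]
wrist {'intrinsics': array([[351.65609107,   0.        , 318.55513519],
       [  0.        , 351.65609107, 241.24242123],
       [  0.        ,   0.        ,   1.        ]]), 'k1': -0.05286014482233207, 'tool_from_camera': array([[ 1.00502409e-04,  2.46629120e-01, -9.69109936e-01,
        -1.79157941e+02],
       [ 8.98731132e-04,  9.69109527e-01,  2.46629109e-01,
         7.08091214e+01],
       [ 9.99999591e-01, -8.95756089e-04, -1.24255426e-04,
         5.00336563e-01],
       [ 0.00000000e+00,  0.00000000e+00,  0.00000000e+00,
         1.00000000e+00]])}
left_unit []
right_box []
straightedge []
jack []
pump_handle []
lift_pad []
saddle []
lemon []
timer []
```

View pics/top0.png

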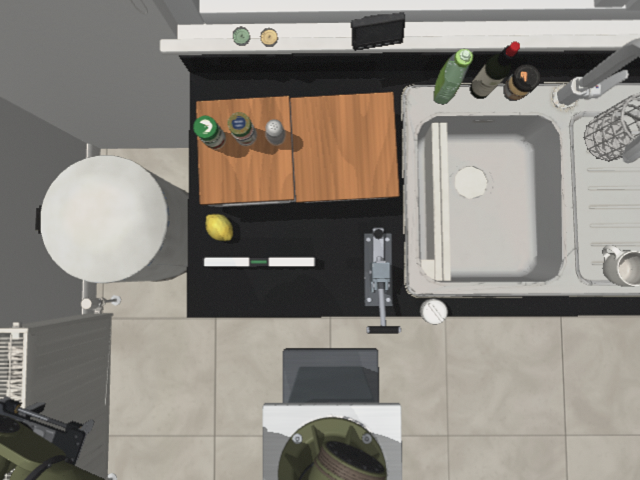

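View pics/scene0.png

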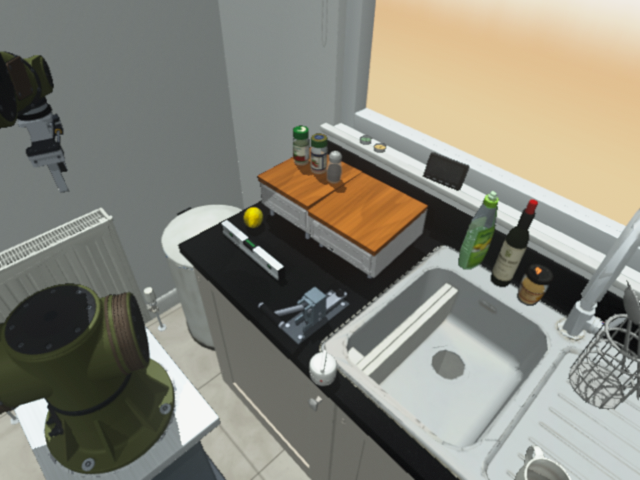

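Top view: the straightedge lies at row 262, cols 204–315, the jack has its saddle at about (233,378) and its grip at (330,384). The units' fronts are near row 203 with the gap at about col 292, and the timer is at (311,434). Next I turn these into positions.

Run:
```python
from h import *
im=manip.camera('top'); c=cam('top'); c2=None
for rc,z,n in [((262,204),40,'SE l'),((262,315),40,'SE r'),((204,200),150,'LU fl'),((203,292),150,'LU fr'),((97,291),150,'gap back'),((198,398),142,'RU fr'),((233,378),22,'saddle'),((330,384),118,'grip'),((311,434),60,'timer'),((228,219),28,'lemon')]:
    print(n,np.round(onz(c,rc,z)))
r=manip.outline_of('straightedge','top')
if r:
    p=np.argwhere(r[0]['pixels']); (a,b),wh,ang=cv2.minAreaRect(p.astype(np.float32)); print(r[0]['score'],len(p),a,b,wh,ang, onz(c,(a,b),40))
for t in ['jack','pump_handle','left_unit','right_box']:
  for q in manip.outline_of(t,'top')[:2]:
    p=np.argwhere(q['pixels']); print(t,q['score'],len(p),p.min(0),p.max(0),cv2.minAreaRect(p.astype(np.float32)))
z=cv2.resize(im[180:345,190:450],None,fx=3,fy=3,interpolation=cv2.INTER_CUBIC); save('topz',z)
```

```text
SE l [478. 290.  40.]
SE r [476.  36.  40.]
LU fl [598. 276. 150.]
LU fr [598.  82. 150.]
gap back [827.  84. 150.]
RU fr [ 609. -142.  142.]
saddle [ 543. -109.   22.]
grip [ 330. -111.  118.]
timer [ 366. -228.   60.]
lemon [556. 259.  28.]
0.78 993 261.5 259.0 (112.0, 9.0) 90.0 [478.13531133 164.31832552  40.        ]
jack 0.8 2413 [228 363] [334 400] ((280.6796875, 380.5072326660156), (105.79540252685547, 35.09193801879883), 2.2906100749969482)
left_unit 0.74 343 [228 372] [261 382] ((244.5, 377.0), (10.0, 33.0), 90.0)
left_unit 0.58 8081 [ 96 197] [206 294] ((151.36459350585938, 244.8905029296875), (106.98760223388672, 94.8497085571289), 2.935673475265503)
right_box 0.76 10853 [ 92 290] [202 398] ((147.2015380859375, 343.8723449707031), (105.67037963867188, 103.45159149169922), 3.1798300743103027)
```

View pics/topz.png

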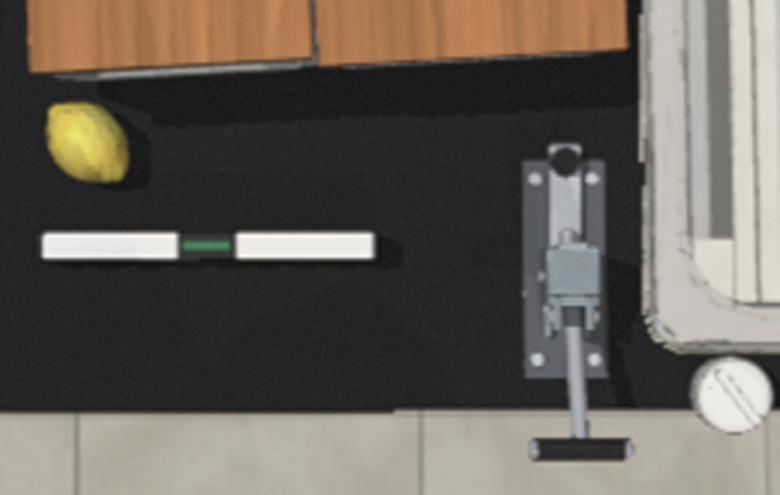

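Zoomed picture: the left unit's front edge runs from (204,199) to (200,294) and the right unit goes on to (196,399), so the units are yawed by about +0.04 rad. The straightedge is level in the picture, and the jack is about parallel to x.

```bash
cat >> h.py <<'E'
def down(yaw_z):  # tool down, jaw dir (tool z) at heading yaw_z
    x=np.array([0,0,-1.]); z=np.array([np.cos(yaw_z),np.sin(yaw_z),0]); return np.stack([x,np.cross(z,x),z],1)
def plan(pos,Rt,n):
    T=toolT(); rv=(R.from_matrix(T[:3,:3].T@Rt)).as_rotvec()
    Rc=T[:3,:3]; d=(np.array(pos)-T[:3,3])/n
    for i in range(n):
        print(np.round(Rc.T@d/1000,4).tolist(),np.round(np.degrees(rv)/n,2).tolist()); Rc=Rc@R.from_rotvec(rv/n).as_matrix()
E
python3 - <<'E'
from h import *
c=cam('top')
P={}
for rc,z,n in [((204,199.3),150,'LUfl'),((200,294),150,'LUfr'),((97,291),150,'gapback'),((195.7,399.3),140,'RUfr'),((180+160/3,190+565/3),22,'saddle'),((180+449/3,190+581/3),118,'grip'),((180+270/3,190+573/3),82,'hous'),((180+160/3,190+522/3),5,'fp_fl'),((180+160/3,190+606/3),5,'fp_fr'),((180+377/3,190+525/3),5,'fp_bl'),((180+377/3,190+608/3),5,'fp_br'),((180+246/3,190+42/3),40,'SEl'),((180+246/3,190+375/3),40,'SEr'),((180+410/3,190+390/3),0,'wt edge'),((250,403),0,'sink edge'),((130,274),240,'salt'),((127,208),256,'jar')]:
    P[n]=onz(c,rc,z); print(n,np.round(P[n],1))
for a,b in [('LUfr','LUfl'),('RUfr','LUfl'),('SEr','SEl'),('fp_fr','fp_fl'),('fp_br','fp_bl')]:
    d=P[b]-P[a]; print(a,b,np.arctan2(-d[0],d[1]))
for a,b in [('LUfr','gapback'),('fp_bl','fp_fl'),('fp_br','fp_fr'),('grip','saddle')]:
    d=P[b]-P[a]; print(a,b,np.arctan2(d[1],d[0]))
T=toolT(); print(np.round(T,3))
plan([478,139,140],down(0),10); 
print(); plan([478,139,140],down(np.pi),10)
E
```

```text
LUfl [597.7 277.7 150. ]
LUfr [604.8  77.6 150. ]
gapback [826.9  83.8 150. ]
RUfr [ 613.7 -145.1  140. ]
saddle [ 542.2 -110.2   22. ]
grip [ 331.  -110.2  118. ]
hous [ 457.2 -109.6   82. ]
fp_fl [543.6 -78.1   5. ]
fp_fr [ 543.2 -143.7    5. ]
fp_bl [375.1 -78.5   5. ]
fp_br [ 374.9 -142.7    5. ]
SEl [477.6 290.4  40. ]
SEr [476.3  36.4  40. ]
wt edge [349.8  26.2   0. ]
sink edge [ 504.1 -169.5    0. ]
salt [732.3 111.5 240. ]
jar [735.3 238.5 256. ]
LUfr LUfl 0.03543758661589193
RUfr LUfl 0.037863549866855056
SEr SEl -0.0050992520526075375
fp_fr fp_fl -0.006041090334414108
fp_br fp_bl -0.004272648814207885
LUfr gapback 0.027762612934875412
fp_bl fp_fl 0.0023920783829361443
fp_br fp_fr -0.006220263219819902
grip saddle -6.42280570185734e-05
[[-0.00000e+00 -9.47000e-01  3.21000e-01  1.76551e+02]
 [-0.00000e+00  3.21000e-01  9.47000e-01  5.20872e+02]
 [-1.00000e+00  0.00000e+00 -0.00000e+00  2.05435e+02]
 [ 0.00000e+00  0.00000e+00  0.00000e+00  1.00000e+00]]
[0.0065, -0.0408, -0.0265] [7.13, -0.0, 0.0]
[0.0065, -0.0438, -0.0212] [7.13, -0.0, 0.0]
[0.0065, -0.0461, -0.0156] [7.13, -0.0, 0.0]
[0.0065, -0.0477, -0.0098] [7.13, -0.0, 0.0]
[0.0065, -0.0485, -0.0038] [7.13, -0.0, 0.0]
[0.0065, -0.0486, 0.0023] [7.13, -0.0, 0.0]
[0.0065, -0.0479, 0.0083] [7.13, -0.0, 0.0]
[0.0065, -0.0465, 0.0141] [7.13, -0.0, 0.0]
[0.0065, -0.0444, 0.0198] [7.13, -0.0, 0.0]
[0.0065, -0.0416, 0.0252] [7.13, -0.0, 0.0]

[0.0065, -0.0408, -0.0265] [-10.87, -0.0, -0.0]
[0.0065, -0.0351, -0.0337] [-10.87, -0.0, -0.0]
[0.0065, -0.0281, -0.0397] [-10.87, -0.0, -0.0]
[0.0065, -0.0201, -0.0443] [-10.87, -0.0, -0.0]
[0.0065, -0.0114, -0.0473] [-10.87, -0.0, -0.0]
[0.0065, -0.0023, -0.0486] [-10.87, -0.0, -0.0]
[0.0065, 0.007, -0.0482] [-10.87, -0.0, -0.0]
[0.0065, 0.0159, -0.046] [-10.87, -0.0, -0.0]
[0.0065, 0.0243, -0.0421] [-10.87, -0.0, -0.0]
[0.0065, 0.0318, -0.0368] [-10.87, -0.0, -0.0]
```

Call:
step_arm:
  commands: [0.0065,-0.0408,-0.0265,7.13,0,0,0.094,0.0065,-0.0438,-0.0212,7.13,0,0,0.094,0.0065,-0.0461,-0.0156,7.13,0,0,0.094,0.0065,-0.0477,-0.0098,7.13,0,0,0.094,0.0065,-0.0485,-0.0038,7.13,0,0,0.094]

```text
clock: 2.42
eef_pos: [328.1, 328.6, 172.9]
eef_rot: [0.051, 1.57, 0.669]
wrist_force: [0.1, 0.7, 0.6]
finger_gap: 94.3
```

Call:
step_arm:
  commands: [0.0065,-0.0486,0.0023,7.13,0,0,0.094,0.0065,-0.0479,0.0083,7.13,0,0,0.094,0.0065,-0.0465,0.0141,7.13,0,0,0.094,0.0065,-0.0444,0.0198,7.13,0,0,0.094,0.0065,-0.0416,0.0252,7.13,0,0,0.094]

```text
clock: 3.05
eef_pos: [478.9, 137.7, 140.4]
eef_rot: [0.256, 1.57, 0.251]
wrist_force: [0.2, 0.9, 0.3]
finger_gap: 94.1
```

Run:
```python
from h import *
im=manip.camera('wrist'); c=cam('wrist'); save('w1',im)
r=manip.outline_of('straightedge','wrist')
if r:
    p=np.argwhere(r[0]['pixels']); b=cv2.boxPoints(cv2.minAreaRect(p.astype(np.float32))); print(r[0]['score'],[np.round(onz(c,q,40),1).tolist() for q in b], p.min(0),p.max(0))
print(np.round(toolT(),3)); plan([477,138,50],down(-0.005),3)
```

```text
0.76 [[473.3, 290.2, 40.0], [467.6, 33.8, 40.0], [494.4, 33.4, 40.0], [494.9, 290.0, 40.0]] [ 33 304] [351 334]
[[-0.00000e+00  7.00000e-03  1.00000e+00  4.79636e+02]
 [-1.00000e-03  1.00000e+00 -7.00000e-03  1.36135e+02]
 [-1.00000e+00 -1.00000e-03 -0.00000e+00  1.39768e+02]
 [ 0.00000e+00  0.00000e+00  0.00000e+00  1.00000e+00]]
[0.0299, 0.0006, -0.0009] [-0.05, -0.01, 0.01]
[0.0299, 0.0006, -0.0009] [-0.05, -0.01, 0.01]
[0.0299, 0.0006, -0.0009] [-0.05, -0.01, 0.01]
```

View pics/w1.png

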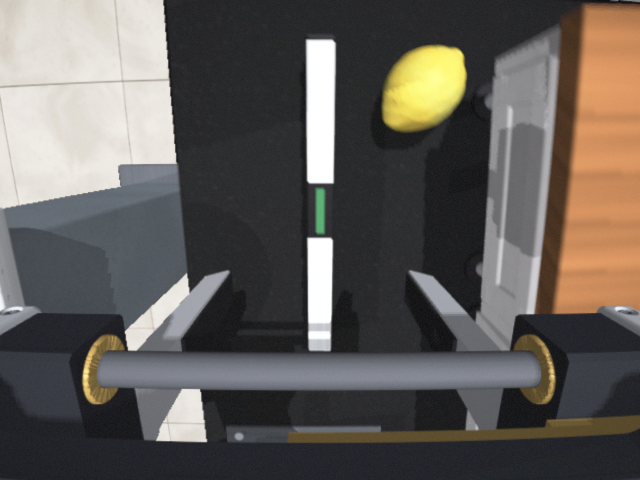

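The wrist view shows the straightedge between the open fingers (cols 306–334), with the lemon well clear at (88,425). Descending to grip.

Call:
step_arm:
  commands: [0.04,0,0,0,0,0,0.06,0.04,0,0,0,0,0,0.06,0.035,0,0,0,0,0,0.06,0.017,0,0,0,0,0,0.06,0,0,0,0,0,0,0.06]
  squeeze: 35

```text
clock: 3.78
eef_pos: [477.6, 139.3, 8.2]
eef_rot: [-2.956, 1.57, -2.955]
wrist_force: [0.6, -0.1, 0.7]
finger_gap: 60.1
```

Call:
step_arm:
  commands: [0,0,0,0,0,0,0,0,0,0,0,0,0,0,0,0,0,0,0,0,0,0,0,0,0,0,0,0,0,0,0,0,0,0,0]

```text
clock: 4.4
eef_pos: [478.2, 139.1, 8.7]
eef_rot: [0.19, 1.57, 0.189]
wrist_force: [0.9, -1.1, 3.0]
finger_gap: 19.5
```

Call:
step_arm:
  commands: [-0.02,0,0,0,0,0,0,-0.045,0,0,0,0,0,0,-0.05,0,0,0,0,0,0,-0.05,0,0,0,0,0,0,-0.03,0,0,0,0,0,0]

```text
clock: 5.03
eef_pos: [478.2, 139.1, 205.8]
eef_rot: [0.209, 1.569, 0.209]
wrist_force: [-0.4, -0.1, -3.1]
finger_gap: 19.9
```

Run:
```python
from h import *
s=manip.read_state(); print(s['finger_gap'],s['wrist_force'],s['eef_pos'])
im=manip.camera('wrist'); c=cam('wrist'); save('w2',im)
for q in manip.outline_of('left_unit','wrist')[:2]:
    p=np.argwhere(q['pixels']); print(q['score'],len(p),p.min(0),p.max(0))
r=manip.outline_of('straightedge','wrist')
if r:
    p=np.argwhere(r[0]['pixels']); print(p.min(0),p.max(0)); b=cv2.boxPoints(cv2.minAreaRect(p.astype(np.float32)));print([np.round(onz(c,q,s['eef_pos'][2]+34),1).tolist() for q in b])
```

```text
19.91382913768748 [-0.43521135 -0.13325402 -3.05625833] [478.16830883 139.14793723 205.75439928]
0.56 49843 [ 46 441] [332 639]
[  0 293] [431 345]
[[489.6, 267.6, 239.8], [469.9, 267.6, 239.8], [466.6, 72.8, 239.8], [493.3, 72.6, 239.8]]
```

View pics/w2.png

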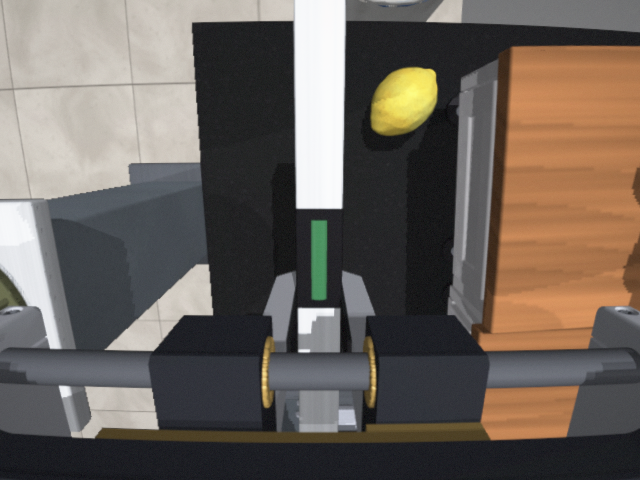

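The straightedge is held (green vial at (258,319)). The left unit's top front edge runs from (46,499) to (330,482).

Run:
```python
from h import *
c=cam('wrist'); T=toolT()
for rc,z in [((46,499),150),((330,482),150),((258,319),T[2,3]+31)]: print(np.round(onz(c,rc,z),1))
```

```text
[590.3 275.8 150. ]
[600.5  83.4 150. ]
[479.  165.4 234.8]
```

Run:
```python
from h import *
plan([616,95,190],down(0.045),4)
```

```text
[0.0035, -0.011, 0.0344] [-0.65, 0.02, -0.0]
[0.0035, -0.0114, 0.0343] [-0.65, 0.02, -0.0]
[0.0035, -0.0118, 0.0342] [-0.65, 0.02, -0.0]
[0.0035, -0.0122, 0.0341] [-0.65, 0.02, -0.0]
```

Call:
step_arm:
  commands: [0.0035,-0.011,0.0344,-0.65,0,0,0,0.0035,-0.0114,0.0343,-0.65,0,0,0,0.0035,-0.0118,0.0342,-0.65,0,0,0,0.0035,-0.0122,0.0341,-0.65,0,0,0,0,0,0,0,0,0,0]

```text
clock: 5.8
eef_pos: [616.1, 94.0, 185.7]
eef_rot: [-3.064, 1.566, -3.02]
wrist_force: [-1.4, 0.9, -1.8]
finger_gap: 19.8
```

Run:
```python
from h import *
T=toolT();print(np.round(T[:3,3],1), np.arctan2(T[1,2],T[0,2]))
im=manip.camera('wrist'); save('w3',im); im2=manip.camera('top')
z=cv2.resize(im2[150:250,190:410],None,fx=3.6,fy=2.8,interpolation=cv2.INTER_CUBIC)
a=np.vstack([cv2.resize(im,(400,300)),]); z=cv2.resize(im2[140:240,190:410],(792,360),interpolation=cv2.INTER_CUBIC)
# rectified patch: world plane z=150 from wrist, 0.5mm/px
c=cam('wrist'); xs=np.arange(560,680,.5); ys=np.arange(300,60,-.5)
M=np.array([[proj(c,[x,y,150]) for y in ys] for x in xs[::-1]],np.float32)
rec=cv2.remap(im,M[...,1],M[...,0],cv2.INTER_LINEAR)
c=cam('top'); ys=np.arange(300,-100,-.5)
M=np.array([[proj(c,[x,y,150]) for y in ys] for x in xs[::-1]],np.float32)
rec2=cv2.remap(im2,M[...,1],M[...,0],cv2.INTER_LINEAR)
out=np.zeros((490,800,3),np.uint8); out[:240,:480]=rec; out[250:490,:800]=rec2; save('rec3',out)
```

```text
[616.1  94.  185.7] 0.04373299494325318
```

View pics/rec3.png

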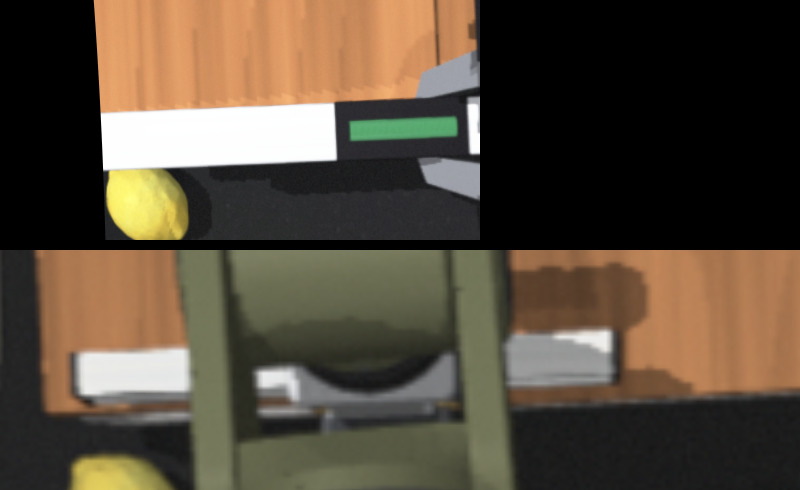

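Call:
step_arm:
  commands: [0.008,0,0.002,0,0,0,0,0.008,0,0,0,0,0,0,0.005,0,0,0,0,0,0,0,0,0,0,0,0,0]

```text
clock: 6.4
eef_pos: [617.5, 95.1, 168.0]
eef_rot: [-3.058, 1.57, -3.013]
wrist_force: [0.2, -0.4, -1.4]
finger_gap: 19.8
```

Run:
```python
from h import *
s=manip.read_state();print(s['eef_pos'],s['wrist_force'],s['moment']);T=toolT();print(np.round(T[:3,:3],4))
```

```text
[617.4822109   95.14311175 168.00932471] [ 0.16900894 -0.41367617 -1.39090589] [-0.11230378  0.03935836 -0.01639896]
[[-7.00e-04 -4.51e-02  9.99e-01]
 [-1.00e-04  9.99e-01  4.51e-02]
 [-1.00e+00 -1.00e-04 -7.00e-04]]
```

Call:
step_arm:
  commands: [0.004,0,0,0,0,0,0,0.003,0,0,0,0,0,0,0,0,0,0,0,0,0]

```text
clock: 6.78
eef_pos: [617.7, 95.1, 161.2]
eef_rot: [-3.065, 1.57, -3.02]
wrist_force: [-0.1, 0.5, -1.9]
finger_gap: 19.5
```

Call:
step_arm:
  commands: [0.0015,0,0,0,0,0,0,0,0,0,0,0,0,0]

```text
clock: 7.02
eef_pos: [617.7, 95.1, 159.9]
eef_rot: [3.027, 1.571, 3.072]
wrist_force: [0.6, -0.0, -1.8]
finger_gap: 19.6
```

Call:
step_arm:
  commands: [0.0015,0,0,0,0,0,0,0,0,0,0,0,0,0]

```text
clock: 7.28
eef_pos: [617.7, 95.0, 158.3]
eef_rot: [-3.057, 1.571, -3.012]
wrist_force: [-0.3, 0.9, -2.5]
finger_gap: 19.8
```

Call:
step_arm:
  commands: [0.0015,0,0,0,0,0,0,0,0,0,0,0,0,0]

```text
clock: 7.52
eef_pos: [617.8, 95.1, 157.0]
eef_rot: [0.177, 1.571, 0.221]
wrist_force: [0.6, -0.4, -1.2]
finger_gap: 19.9
```

Call:
step_arm:
  commands: [0.001,0,0,0,0,0,0,0,0,0,0,0,0,0]

```text
clock: 7.78
eef_pos: [617.8, 95.1, 156.9]
eef_rot: [0.032, 1.57, 0.077]
wrist_force: [-4.2, -0.4, 6.7]
finger_gap: 19.8
```

In contact (+6.7 N upward). Releasing.

Call:
step_arm:
  commands: [-0.0005,0,0,0,0,0,0.024,0,0,0,0,0,0,0.028,0,0,0,0,0,0,0.036,0,0,0,0,0,0,0.045,0,0,0,0,0,0,0.045]

```text
clock: 8.4
eef_pos: [617.8, 95.1, 156.4]
eef_rot: [-3.019, 1.571, -2.974]
wrist_force: [-0.5, 0.6, -0.1]
finger_gap: 44.6
```

Call:
step_arm:
  commands: [-0.01,0,0,0,0,0,0.045,-0.03,0,0,0,0,0,0.045,-0.045,0,0,0,0,0,0.045,-0.045,0,0,0,0,0,0.045,-0.04,0,0,0,0,0,0.045]

```text
clock: 9.02
eef_pos: [617.6, 95.1, 329.1]
eef_rot: [0.058, 1.569, 0.103]
wrist_force: [-0.4, -0.2, -0.2]
finger_gap: 45.0
```

Run:
```python
from h import *
T=toolT();print(np.round(T[:3,3],1))
# retreat to x 430 over jack at height 220, heading 90deg
plan([475,-60,220],down(np.pi/2),10)
```

```text
[617.6  95.1 329.1]
[0.0109, -0.0149, -0.015] [-8.74, 0.01, 0.01]
[0.0109, -0.0124, -0.017] [-8.74, 0.01, 0.01]
[0.0109, -0.0097, -0.0187] [-8.74, 0.01, 0.01]
[0.0109, -0.0067, -0.02] [-8.74, 0.01, 0.01]
[0.0109, -0.0036, -0.0208] [-8.74, 0.01, 0.01]
[0.0109, -0.0004, -0.0211] [-8.74, 0.01, 0.01]
[0.0109, 0.0028, -0.0209] [-8.74, 0.01, 0.01]
[0.0109, 0.0059, -0.0202] [-8.74, 0.01, 0.01]
[0.0109, 0.0089, -0.0191] [-8.74, 0.01, 0.01]
[0.0109, 0.0117, -0.0175] [-8.74, 0.01, 0.01]
```

Call:
step_arm:
  commands: [0.0109,-0.0149,-0.015,-8.74,0,0,0.094,0.0109,-0.0124,-0.017,-8.74,0,0,0.094,0.0109,-0.0097,-0.0187,-8.74,0,0,0.094,0.0109,-0.0067,-0.02,-8.74,0,0,0.094,0.0109,-0.0036,-0.0208,-8.74,0,0,0.094]

```text
clock: 9.65
eef_pos: [545.9, 17.0, 272.5]
eef_rot: [-0.911, 1.57, -0.098]
wrist_force: [0.8, -0.3, 0.1]
finger_gap: 91.3
```

Call:
step_arm:
  commands: [0.0109,-0.0004,-0.0211,-8.74,0,0,0.094,0.0109,0.0028,-0.0209,-8.74,0,0,0.094,0.0109,0.0059,-0.0202,-8.74,0,0,0.094,0.0109,0.0089,-0.0191,-8.74,0,0,0.094,0.0109,0.0117,-0.0175,-8.74,0,0,0.094]

```text
clock: 10.28
eef_pos: [474.7, -60.6, 217.9]
eef_rot: [-1.819, 1.57, -0.244]
wrist_force: [0.2, -0.6, 0.1]
finger_gap: 94.0
```

Run:
```python
from h import *
T=toolT();print(np.round(T[:3,3],1),manip.read_state()['joints'])
im=manip.camera('wrist'); c=cam('wrist'); save('w4',im)
for t in ['saddle','jack','lift_pad','straightedge','right_box']:
    print(t,[(np.round(q['centre'],1),round(q['score'],2)) for q in manip.find_in(t,'wrist')[:2]])
im2=manip.camera('top')
c2=cam('top'); xs=np.arange(560,680,.5); ys=np.arange(300,-100,-.5)
M=np.array([[proj(c2,[x,y,150]) for y in ys] for x in xs[::-1]],np.float32)
out=np.zeros((600,800,3),np.uint8); out[:240]=cv2.remap(im2,M[...,1],M[...,0],cv2.INTER_LINEAR)
out[240:600,160:640]=cv2.resize(im,(480,360),interpolation=cv2.INTER_AREA); save('mix4',out)
```

```text
[474.7 -60.6 217.9] [-2.03554840e-01  1.28888682e-01  1.69897440e+00 -4.21385813e-05
  1.31271113e+00 -1.77897915e+00]
saddle [(array([260.6, 275.1]), 0.64)]
jack [(array([172.4, 268.9]), 0.78)]
lift_pad [(array([407.6, 315.3]), 0.69)]
straightedge [(array([418.4, 427.1]), 0.79), (array([406.2, 315.4]), 0.56)]
right_box [(array([405.9, 317.1]), 0.56)]
```

View pics/mix4.png

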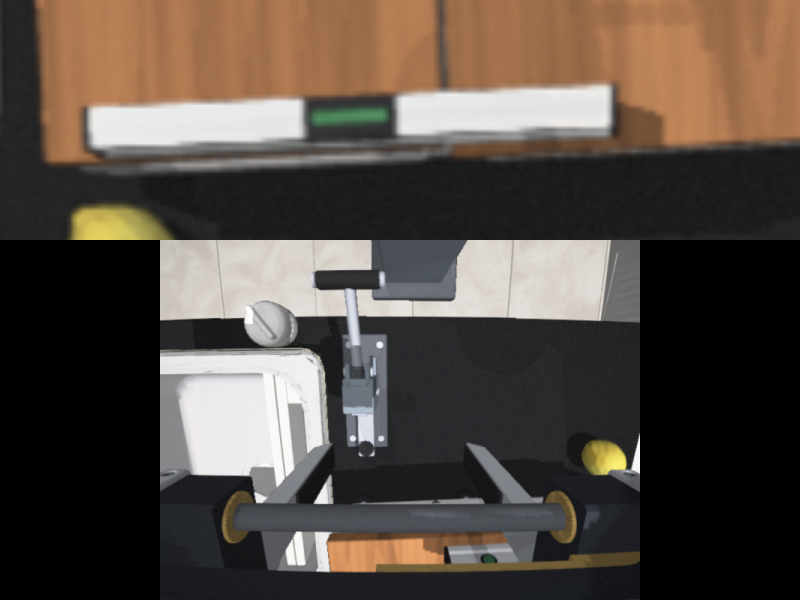

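The straightedge lies along the front edge and sticks out about 85 mm over the right unit (gap at col 442, its right end at col 613 of the rectified view). The jack is undisturbed. I now refine the unit's front line and look for the triangle in a scene crop.

Run:
```python
from h import *
im=manip.camera('top').astype(int); c=cam('top')
wood=((im[...,0]-im[...,2])>45)
def edge(cols,z,r0=190,r1=215):
    P=[]
    for u in cols:
        col=(im[r0:r1,u,0]-im[r0:r1,u,2]).astype(float)
        k=np.where(col>25)[0]
        if len(k): P.append(onz(c,(r0+k[-1]+0.5,u),z))
    P=np.array(P); s,b=np.polyfit(P[:,1],P[:,0],1); print('edge',z,'slope yaw',-s,'x at y=80',s*80+b,'x at 0',b, 'res',np.std(P[:,0]-s*P[:,1]-b))
edge(range(203,290),150); edge(list(range(298,396)),139.6); edge(list(range(350,396)),139.6)
# gap & side edges
P=[]
for r in list(range(108,170)):
    g=im[r,286:300].sum(1); k=np.argmin(g); P.append(onz(c,(r,286+k),150))
P=np.array(P); s,b=np.polyfit(P[:,0],P[:,1],1); print('gap yaw',s,'y at x=603',s*603+b)
P=[]
for r in range(105,195):
    k=np.where(wood[r,370:410])[0]
    if len(k): P.append(onz(c,(r,370+k[-1]+.5),150-10.4*(r-97)/103))
P=np.array(P); s,b=np.polyfit(P[:,0],P[:,1],1); print('right side yaw',s,'y at 603',s*603+b)
sc=manip.camera('scene'); save('sc5',cv2.resize(sc[190:290,280:430],(800,533),interpolation=cv2.INTER_CUBIC))
```

```text
edge 150 slope yaw 0.7662100042693072 x at y=80 719.7331838385592 x at 0 781.0299841801037 res 18.37932076913373
edge 139.6 slope yaw 0.04495729619991614 x at y=80 601.9312359162316 x at 0 605.5278196122249 res 0.6504965389453968
edge 139.6 slope yaw 0.04263423775318414 x at y=80 602.3781136488021 x at 0 605.7888526690568 res 0.7131332031868722
gap yaw 0.06182136529036492 y at x=603 73.14971560251198
right side yaw 0.04812509225055838 y at 603 -144.96159920521333
```

View pics/sc5.png

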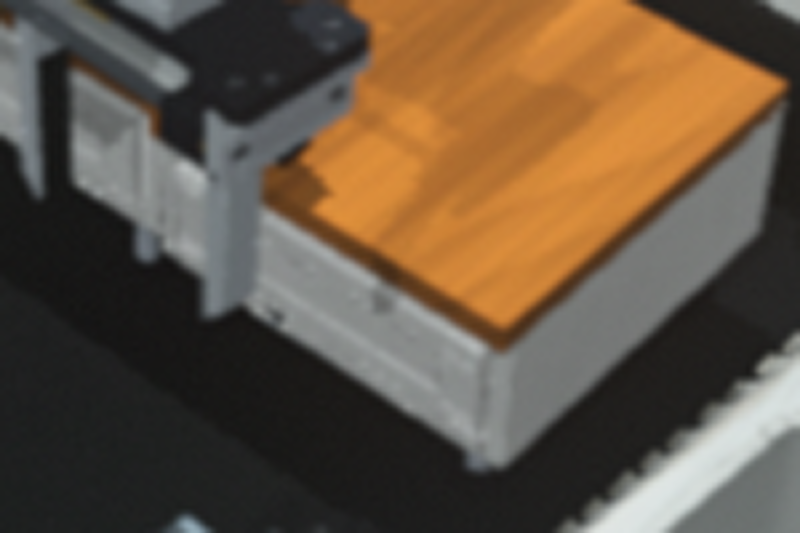

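The scene crop shows the dark triangle on the rail at crop (272,315), i.e. scene pixel (249.1,331).

Run:
```python
from h import *
c=cam('scene')
def onfront(rc,x0):  # front plane: point (x0,-35), yaw .046
    o,d=ray(c,rc); n=np.array([np.cos(.046),np.sin(.046),0]); p=np.array([x0,-35,0]); return o+d*(n@(p-o))/(n@d)
for x0 in (605,609): print('tri',np.round(onfront((249.1,331),x0),1),'corner low',np.round(onfront((190+468*100/533,280+497*150/800),x0),1))
w=cam('wrist'); print('saddle wrist',np.round(onz(w,(260.6,275.1),22),1))
# housing top corners from mix4 image (0.75 scale): left/right x 343..373, rows 380-413 -> wrist px
for a in [(380-240,343-160),(380-240,374-160),(413-240,343-160),(413-240,374-160)]: print(np.round(onz(w,(a[0]/.75,a[1]/.75),82),1))
plan([455,-110,130],down(np.pi/2),2)
```

```text
tri [604.2 -18.6  62.9] corner low [ 610.6 -157.2   59.5]
tri [608.1 -15.   57.9] corner low [ 614.5 -154.6   54.4]
saddle wrist [ 522.6 -108.    22. ]
[ 434.8 -126.    82. ]
[434.9 -89.   82. ]
[ 475. -128.   82.]
[475.  -89.9  82. ]
[0.0439, 0.0102, -0.0251] [-0.03, -0.0, 0.01]
[0.0439, 0.0102, -0.0251] [-0.03, -0.0, 0.01]
```

Run:
```python
from h import *
c=cam('scene'); w=cam('wrist')
print('saddle wrist',np.round(onz(w,(279,274.5),22),1))
f=lambda P:(lambda q:(round((q[1]-280)*800/150),round((q[0]-190)*533/100)))(proj(c,np.array(P,float)))
print('top corner pred',f([613,-145,140]),'seen (500,345)')
print('low corner pred',f([613,-145,38]),'seen (497,468)')
print('tri pred',f([606,-4,40]),'seen (272,315)')
s=proj(c,np.array([543,-110,22.])); print('saddle scene pred rowcol',s,'seen net ~(292,345)')
for rc,z in [((190+345*100/533,280+500*150/800),140),((190+468*100/533,280+497*150/800),38),((249.1,331),40)]: print(np.round(onz(c,rc,z),1))
```

```text
saddle wrist [ 544.4 -109.4   22. ]
top corner pred (498, 325) seen (500,345)
low corner pred (476, 482) seen (497,468)
tri pred (252, 332) seen (272,315)
saddle scene pred rowcol [291.6266098  339.18277328] seen net ~(292,345)
[ 604.4 -153.5  140. ]
[ 627.1 -145.9   38. ]
[621.7  -2.4  40. ]
```

Run:
```python
from h import *
plan([515,-10,160],down(np.pi/2)@R.from_rotvec([0,0,-np.radians(35)]).as_matrix(),4)
```

```text
[0.0144, -0.0099, 0.0125] [-0.01, -0.01, -8.74]
[0.0158, -0.0076, 0.0124] [-0.01, -0.01, -8.74]
[0.0167, -0.0051, 0.0124] [-0.01, -0.01, -8.74]
[0.0173, -0.0025, 0.0124] [-0.01, -0.01, -8.74]
```

Call:
step_arm:
  commands: [0.0144,-0.0099,0.0125,0,0,-8.74,0.094,0.0158,-0.0076,0.0124,0,0,-8.74,0.094,0.0167,-0.0051,0.0124,0,0,-8.74,0.094,0.0173,-0.0025,0.0124,0,0,-8.74,0.094,0,0,0,0,0,0,0.094]

```text
clock: 11.35
eef_pos: [513.3, -9.6, 158.4]
eef_rot: [-1.569, 0.964, 0.002]
wrist_force: [0.9, -0.2, 0.6]
finger_gap: 94.1
```

Run:
```python
from h import *
T=toolT();print(np.round(T,3))
im=manip.camera('wrist'); save('w6',im); cv2.imwrite('pics/w6c.png',cv2.resize(im[150:350,170:500],(792,480),interpolation=cv2.INTER_CUBIC)[:,:,::-1])
c=cam('wrist')
for P in [(608,-4,45),(608,75,150),(603,78,150),(613,-145,140)]: print(P,proj(c,np.array(P,float)))
```

```text
[[ 5.70000e-01 -8.22000e-01 -0.00000e+00  5.13346e+02]
 [ 1.00000e-03  0.00000e+00  1.00000e+00 -9.62300e+00]
 [-8.22000e-01 -5.70000e-01  1.00000e-03  1.58351e+02]
 [ 0.00000e+00  0.00000e+00  0.00000e+00  1.00000e+00]]
(608, -4, 45) [240.65129719 324.21509262]
(608, 75, 150) [343.49181765 428.28238305]
(603, 78, 150) [340.59997099 433.77495504]
(613, -145, 140) [333.68994915 149.95677528]
```

View pics/w6.png

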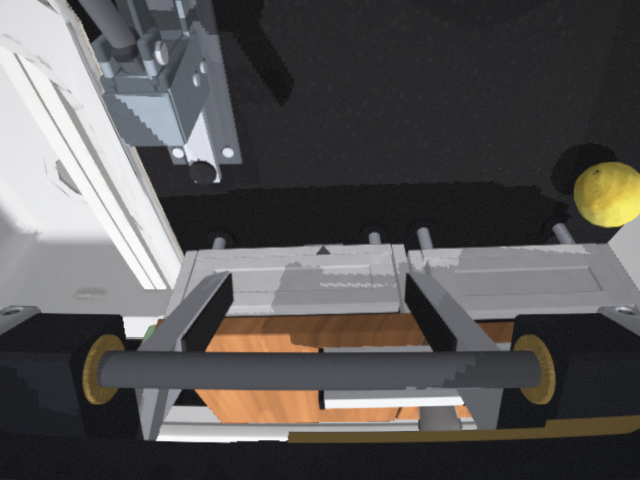

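Wrist view: the triangle is at (250,322), and the right unit's lower rail edge runs from (250,190) to (245,405). The left unit's lower edge is at about row 247, and the gap is at col 407.

Run:
```python
from h import *
c=cam('wrist')
for n,rc,z in [('tri',(250,322),43),('tri',(250,322),48),('rail R',(250,190),38),('rail L',(245,403),38),('LU low',(248,412),48),('LU low left',(243,605),48),('saddle',(172,202),22)]: print(n,z,np.round(onz(c,rc,z),1))
# top edge of face/wood on left unit? 
im=cv2.imread('pics/w6.png'); 
for col in (330,340,360,380): 
    d=im[:,col].astype(int); print(col,[(r,tuple(d[r])) for r in range(240,256,2)])
```

```text
tri 43 [624.5  -6.   43. ]
tri 48 [618.4  -6.1  48. ]
rail R 38 [ 630.7 -141.4   38. ]
rail L 38 [622.6  75.5  38. ]
LU low 48 [615.4  81.4  48. ]
LU low left 48 [607.8 274.3  48. ]
saddle 22 [ 543.7 -110.8   22. ]
330 [(240, (np.int64(26), np.int64(26), np.int64(26))), (242, (np.int64(31), np.int64(27), np.int64(27))), (244, (np.int64(96), np.int64(90), np.int64(89))), (246, (np.int64(177), np.int64(173), np.int64(174))), (248, (np.int64(179), np.int64(175), np.int64(176))), (250, (np.int64(177), np.int64(172), np.int64(176))), (252, (np.int64(161), np.int64(157), np.int64(158))), (254, (np.int64(152), np.int64(149), np.int64(149)))]
340 [(240, (np.int64(28), np.int64(28), np.int64(25))), (242, (np.int64(36), np.int64(33), np.int64(32))), (244, (np.int64(112), np.int64(106), np.int64(105))), (246, (np.int64(181), np.int64(179), np.int64(179))), (248, (np.int64(182), np.int64(178), np.int64(179))), (250, (np.int64(180), np.int64(178), np.int64(179))), (252, (np.int64(180), np.int64(176), np.int64(178))), (254, (np.int64(168), np.int64(165), np.int64(166)))]
360 [(240, (np.int64(27), np.int64(28), np.int64(24))), (242, (np.int64(31), np.int64(30), np.int64(29))), (244, (np.int64(100), np.int64(98), np.int64(99))), (246, (np.int64(173), np.int64(173), np.int64(172))), (248, (np.int64(176), np.int64(174), np.int64(174))), (250, (np.int64(178), np.int64(174), np.int64(176))), (252, (np.int64(176), np.int64(172), np.int64(174))), (254, (np.int64(181), np.int64(178), np.int64(178)))]
380 [(240, (np.int64(74), np.int64(70), np.int64(69))), (242, (np.int64(105), np.int64(97), np.int64(96))), (244, (np.int64(136), np.int64(131), np.int64(133))), (246, (np.int64(175), np.int64(170), np.int64(171))), (248, (np.int64(177), np.int64(173), np.int64(173))), (250, (np.int64(176), np.int64(172), np.int64(172))), (252, (np.int64(162), np.int64(158), np.int64(160))), (254, (np.int64(187), np.int64(182), np.int64(184)))]
```

The two views put the triangle at about (619,-6,46), yet the wood's front edge is at x≈605, so the face may be recessed. I will probe the face gently with the closed fingertips before placing the jack.

Run:
```python
from h import *
T=toolT(); plan([596,-30,52],T[:3,:3],4); print((T[:3,:3].T@[1,0,0]).round(3))
```

```text
[0.0338, -0.0015, -0.005] [0.0, 0.0, 0.0]
[0.0338, -0.0015, -0.005] [0.0, 0.0, 0.0]
[0.0338, -0.0015, -0.005] [0.0, 0.0, 0.0]
[0.0338, -0.0015, -0.005] [0.0, 0.0, 0.0]
[ 0.569 -0.822 -0.   ]
```

Call:
step_arm:
  commands: [0.034,-0.0015,-0.005,0,0,0,0.005,0.034,-0.0015,-0.005,0,0,0,0.005,0.034,-0.0015,-0.005,0,0,0,0.005,0.025,-0.001,-0.005,0,0,0,0.005,0,0,0,0,0,0,0.005]

```text
clock: 12.02
eef_pos: [592.8, -30.6, 58.3]
eef_rot: [-1.568, 0.964, 0.003]
wrist_force: [-0.5, 0.0, 0.2]
finger_gap: 47.2
```

Call:
step_arm:
  commands: [0,0,0,0,0,0,0.005,0.0023,-0.0033,0,0,0,0,0.005,0.0023,-0.0033,0,0,0,0,0.005,0,0,0,0,0,0,0.005]

```text
clock: 12.52
eef_pos: [600.3, -30.4, 59.3]
eef_rot: [-1.571, 0.96, -0.0]
wrist_force: [-0.1, -0.7, 0.2]
finger_gap: 7.6
```

Call:
step_arm:
  commands: [0.0017,-0.0025,0,0,0,0,0.005,0,0,0,0,0,0,0.005]

```text
clock: 12.78
eef_pos: [603.2, -30.5, 58.9]
eef_rot: [-1.571, 0.961, -0.0]
wrist_force: [0.4, 0.0, -0.6]
finger_gap: 5.3
```

Call:
step_arm:
  commands: [0.0017,-0.0025,0,0,0,0,0.005,0,0,0,0,0,0,0.005]

```text
clock: 13.02
eef_pos: [606.3, -30.5, 59.0]
eef_rot: [-1.571, 0.961, -0.0]
wrist_force: [0.8, 0.9, 0.1]
finger_gap: 5.0
```

Call:
step_arm:
  commands: [0.0017,-0.0025,0,0,0,0,0.005,0,0,0,0,0,0,0.005]

```text
clock: 13.28
eef_pos: [609.1, -30.4, 58.8]
eef_rot: [-1.571, 0.961, -0.0]
wrist_force: [-0.6, -0.0, 0.3]
finger_gap: 5.0
```

Call:
step_arm:
  commands: [0.0011,-0.0016,0,0,0,0,0.005,0,0,0,0,0,0,0.005]

```text
clock: 13.52
eef_pos: [610.2, -30.4, 58.6]
eef_rot: [-1.57, 0.963, 0.001]
wrist_force: [-13.9, -0.8, 7.6]
finger_gap: 5.2
```

Contact at TCP x=610, so the fingertip's front is at about 617 and the face is a little recessed behind the wood edge (about 612 when level). I take the pad to be at about (635,-4.5). Now the jack.

Run:
```python
from h import *
plan([455,-109.5,130],down(np.pi/2-0.003),6)
```

```text
[-0.0246, 0.0144, -0.0132] [0.03, 0.01, 5.81]
[-0.023, 0.0168, -0.0132] [0.03, 0.01, 5.81]
[-0.0211, 0.0191, -0.0132] [0.03, 0.01, 5.81]
[-0.0191, 0.0211, -0.0132] [0.03, 0.01, 5.81]
[-0.0169, 0.0229, -0.0132] [0.03, 0.01, 5.81]
[-0.0145, 0.0245, -0.0133] [0.03, 0.01, 5.81]
```

Call:
step_arm:
  commands: [-0.0246,0.0144,-0.0132,0,0,5.81,0.005,-0.023,0.0168,-0.0132,0,0,5.81,0.005,-0.0211,0.0191,-0.0132,0,0,5.81,0.005,-0.0191,0.0211,-0.0132,0,0,5.81,0.04,-0.0169,0.0229,-0.0132,0,0,5.81,0.064]

```text
clock: 14.15
eef_pos: [480.9, -97.0, 119.2]
eef_rot: [-1.574, 1.47, -0.004]
wrist_force: [-0.4, -0.2, 0.9]
finger_gap: 21.7
```

Call:
step_arm:
  commands: [-0.0145,0.0245,-0.0133,0,0,5.81,0.064,0,0,0,0,0,0,0.064,0,0,0,0,0,0,0.064]

```text
clock: 14.52
eef_pos: [456.2, -109.3, 129.7]
eef_rot: [-1.508, 1.567, 0.063]
wrist_force: [0.6, 0.9, -0.5]
finger_gap: 51.4
```

Run:
```python
from h import *
print(manip.read_state()['finger_gap']); T=toolT();print(np.round(T[:3,3],1))
plan([455,-109.5,40],down(np.pi/2-0.003),4)
c=cam('wrist'); im=manip.camera('wrist'); save('w7',im)
r=manip.outline_of('jack','wrist')
for q in r[:1]:
    p=np.argwhere(q['pixels']); print(q['score'],p.min(0),p.max(0))
for P in [(433,-129,82),(477,-129,82),(433,-90,82),(477,-90,82)]: print(proj(c,np.array(P,float)).round())
```

```text
51.3988095027781
[ 456.2 -109.3  129.7]
[0.0224, 0.0004, -0.0] [0.04, 0.0, 0.05]
[0.0224, 0.0004, -0.0] [0.04, 0.0, 0.05]
[0.0224, 0.0003, -0.0] [0.04, 0.0, 0.05]
[0.0224, 0.0003, -0.0] [0.04, 0.0, 0.05]
0.93 [ 24 243] [342 391]
[226. 288.]
[288. 290.]
[226. 347.]
[288. 346.]
```

Call:
step_arm:
  commands: [0,0,0,0,0,0,0.064,0.022,0,0,0,0,0,0.064,0.025,0,0,0,0,0,0.064,0.025,0,0,0,0,0,0.064,0.018,0,0,0,0,0,0.064]

```text
clock: 15.25
eef_pos: [455.7, -109.4, 39.1]
eef_rot: [-1.349, 1.569, 0.221]
wrist_force: [-0.2, -0.5, -0.1]
finger_gap: 64.0
```

Call:
step_arm:
  commands: [0,0,0,0,0,0,0.02,0,0,0,0,0,0,0.02,0,0,0,0,0,0,0.02,0,0,0,0,0,0,0.02,0,0,0,0,0,0,0.02]
  squeeze: 50

```text
clock: 15.88
eef_pos: [456.5, -110.1, 41.1]
eef_rot: [-1.77, 1.567, -0.2]
wrist_force: [-0.5, -2.7, 5.5]
finger_gap: 37.8
```

Call:
step_arm:
  commands: [-0.003,0,0,0,0,0,0.02,-0.003,0,0,0,0,0,0.02,0,0,0,0,0,0,0.02]

```text
clock: 16.25
eef_pos: [455.7, -109.6, 46.2]
eef_rot: [-1.415, 1.57, 0.156]
wrist_force: [-0.3, 0.0, -8.7]
finger_gap: 37.5
```

Run:
```python
from h import *
s=manip.read_state(); print(s['finger_gap'],s['wrist_force'],s['moment']); T=toolT();print(np.round(T,3))
plan([455,-8.6,T[2,3]],down(np.pi/2+0.046),4)
```

```text
37.46621897626829 [-0.27056456  0.01565397 -8.70629409] [-0.00333145 -0.03176206 -0.0140772 ]
[[ 1.00000e-03 -1.00000e+00  0.00000e+00  4.55692e+02]
 [ 0.00000e+00  0.00000e+00  1.00000e+00 -1.09606e+02]
 [-1.00000e+00 -1.00000e-03  0.00000e+00  4.61610e+01]
 [ 0.00000e+00  0.00000e+00  0.00000e+00  1.00000e+00]]
[0.0, 0.0002, 0.0253] [-0.66, 0.0, 0.02]
[0.0, -0.0001, 0.0253] [-0.66, 0.0, 0.02]
[0.0, -0.0004, 0.0252] [-0.66, 0.0, 0.02]
[0.0, -0.0007, 0.0252] [-0.66, 0.0, 0.02]
```

Call:
step_arm:
  commands: [0,0,0.0253,-0.66,0,0,0.02,0,0,0.0253,-0.66,0,0,0.02,0,0,0.0252,-0.66,0,0,0.02,0,0,0.0252,-0.66,0,0,0.02,0,0,0,0,0,0,0.02]

```text
clock: 16.88
eef_pos: [453.9, -7.6, 46.0]
eef_rot: [-1.442, 1.57, 0.177]
wrist_force: [0.5, -0.8, -7.9]
finger_gap: 37.7
```

Run:
```python
from h import *
s=manip.read_state(); T=toolT();print(np.round(T,3))
plan([546.5,-8.6,45.5],down(np.pi/2+0.046),5)
```

```text
[[ 1.00000e-03 -9.99000e-01 -4.80000e-02  4.53876e+02]
 [ 0.00000e+00 -4.80000e-02  9.99000e-01 -7.57100e+00]
 [-1.00000e+00 -1.00000e-03  0.00000e+00  4.60440e+01]
 [ 0.00000e+00  0.00000e+00  0.00000e+00  1.00000e+00]]
[0.0001, -0.0185, -0.0011] [0.02, 0.0, 0.01]
[0.0001, -0.0185, -0.0011] [0.02, 0.0, 0.01]
[0.0001, -0.0185, -0.0011] [0.02, 0.0, 0.01]
[0.0001, -0.0185, -0.0011] [0.02, 0.0, 0.01]
[0.0001, -0.0185, -0.0011] [0.02, 0.0, 0.01]
```

Call:
step_arm:
  commands: [0,-0.0185,-0.0011,0,0,0,0.02,0,-0.0185,-0.0011,0,0,0,0.02,0,-0.0185,-0.0011,0,0,0,0.02,0,-0.0185,-0.0011,0,0,0,0.02,0,-0.0165,-0.001,0,0,0,0.02]

```text
clock: 17.5
eef_pos: [545.3, -10.7, 46.0]
eef_rot: [-1.673, 1.57, -0.057]
wrist_force: [-0.7, 0.4, -8.9]
finger_gap: 37.5
```

Call:
step_arm:
  commands: [0,0,0,0,0,0,0.02,0.002,0,0,0,0,0,0.02,0,0,0,0,0,0,0.02]

```text
clock: 17.88
eef_pos: [544.2, -10.1, 44.1]
eef_rot: [-1.572, 1.57, 0.044]
wrist_force: [0.5, -0.5, -8.9]
finger_gap: 37.9
```

Run:
```python
from h import *
s=manip.read_state(); T=toolT();print(np.round(T,3),s['wrist_force'],s['finger_gap'])
im=manip.camera('wrist');im2=manip.camera('scene')
out=np.zeros((600,800,3),np.uint8); out[:300,:400]=cv2.resize(im,(400,300),interpolation=cv2.INTER_AREA); out[:300,400:]=cv2.resize(im2[200:290,270:390],(400,300),interpolation=cv2.INTER_CUBIC)
t=manip.camera('top'); out[300:]=cv2.resize(t[190:310,270:430],(800,600),interpolation=cv2.INTER_CUBIC)[:300]
save('mix8',out)
```

```text
[[ 1.00000e-03 -9.99000e-01 -4.50000e-02  5.44162e+02]
 [ 0.00000e+00 -4.50000e-02  9.99000e-01 -1.01340e+01]
 [-1.00000e+00 -1.00000e-03 -0.00000e+00  4.41310e+01]
 [ 0.00000e+00  0.00000e+00  0.00000e+00  1.00000e+00]] [ 0.45158801 -0.48411084 -8.93646541] 37.87885280670791
```

View pics/mix8.png

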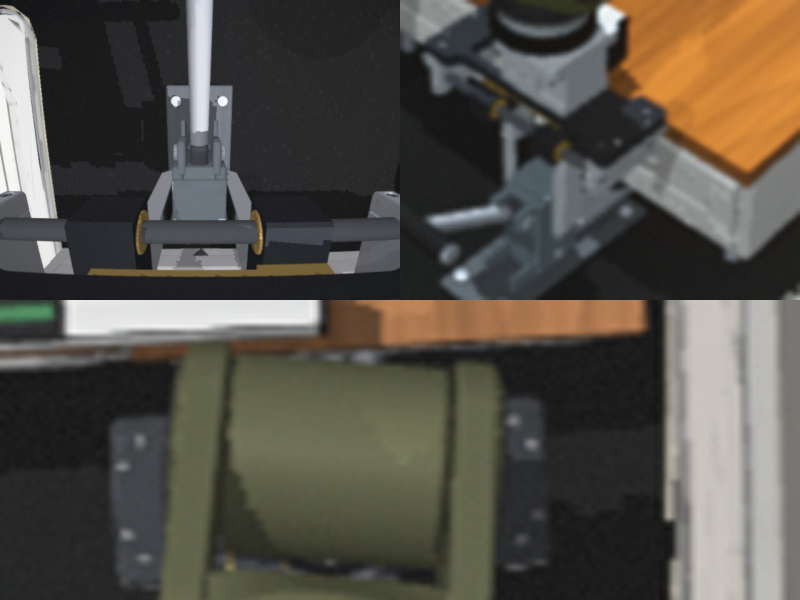

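The wrist view (left) shows the triangle at (403,320), right on the jack's centre line (col 318.6), so the lateral alignment is good.

Run:
```python
from h import *
c=cam('wrist')
for z in (42,45,48): print(z,onz(c,(403,320),z).round(1))
im=cv2.imread('pics/mix8.png')
print([ (r,tuple(int(v) for v in im[r,200])) for r in range(243,262)])
```

```text
42 [622.2  -5.2  42. ]
45 [619.8  -5.4  45. ]
48 [617.3  -5.5  48. ]
[(243, (67, 62, 61)), (244, (41, 39, 39)), (245, (29, 29, 28)), (246, (32, 32, 30)), (247, (36, 34, 34)), (248, (62, 58, 56)), (249, (58, 57, 55)), (250, (58, 55, 52)), (251, (59, 54, 52)), (252, (60, 53, 51)), (253, (59, 54, 52)), (254, (58, 54, 52)), (255, (83, 81, 79)), (256, (130, 130, 129)), (257, (143, 140, 142)), (258, (142, 139, 140)), (259, (141, 139, 139)), (260, (119, 116, 118)), (261, (110, 107, 108))]
```

Call:
step_arm:
  commands: [0,-0.0055,0.0015,0,0,0,0.02,0,0,0,0,0,0,0.02,0.0025,0,0,0,0,0,0.02,0.001,0,0,0,0,0,0.02,0,0,0,0,0,0,0.02]

```text
clock: 18.65
eef_pos: [550.2, -8.3, 41.2]
eef_rot: [-1.624, 1.569, -0.007]
wrist_force: [-4.0, -0.4, -2.5]
finger_gap: 37.7
```

Call:
step_arm:
  commands: [0.001,0,0,0,0,0,0.02,0,0,0,0,0,0,0.02]

```text
clock: 18.9
eef_pos: [550.2, -8.3, 41.1]
eef_rot: [-1.624, 1.569, -0.008]
wrist_force: [-10.5, 0.1, 10.6]
finger_gap: 37.9
```

Call:
step_arm:
  commands: [-0.001,0,0,0,0,0,0.064,0,0,0,0,0,0,0.064,0,0,0,0,0,0,0.064,0,0,0,0,0,0,0.064,-0.02,0,0,0,0,0,0.064]

```text
clock: 19.52
eef_pos: [549.5, -8.2, 60.0]
eef_rot: [1.302, 1.57, 2.918]
wrist_force: [0.1, -0.3, 0.3]
finger_gap: 63.7
```

Call:
step_arm:
  commands: [-0.045,0,0,0,0,0,0.064,-0.05,0.01,0,0,0,0,0.02,0,0.045,0,0,0,0,0,0,0.045,0,0,0,0,0,0,0.018,0,0,0,0,0]

```text
clock: 20.15
eef_pos: [430.5, -13.7, 155.9]
eef_rot: [-1.645, 1.569, -0.029]
wrist_force: [0.4, -0.7, -0.6]
finger_gap: 27.2
```

Run:
```python
from h import *
T=toolT();print(np.round(T[:3],3)); c=cam('wrist')
im=manip.camera('wrist'); 
r=manip.outline_of('jack','wrist')
for q in r[:1]:
    p=np.argwhere(q['pixels']); print(q['score'],p.min(0),p.max(0))
for P in [(428,-14,127),(428,18,118),(428,-46,118)]: print(proj(c,np.array(P,float)).round())
for t in ('pump_handle','saddle','lift_pad'):
    for q in manip.find_in(t,'wrist')[:2]: print(t,q['score'],q['centre'])
t=manip.camera('top'); out=np.zeros((480,640,3),np.uint8)
out=np.hstack([cv2.resize(im,(400,300),interpolation=cv2.INTER_AREA),cv2.resize(t[190:320,290:463],(400,300),interpolation=cv2.INTER_CUBIC)]); save('mix9',out)
plan([428,-14,140],T[:3,:3],1)
```

```text
[[ 2.00000e-03 -9.99000e-01 -4.60000e-02  4.30509e+02]
 [-0.00000e+00 -4.60000e-02  9.99000e-01 -1.36520e+01]
 [-1.00000e+00 -2.00000e-03 -0.00000e+00  1.55861e+02]]
0.64 [247 261] [416 375]
[265. 318.]
[263. 367.]
[258. 268.]
pump_handle 0.57 [262.5, 321.3]
saddle 0.67 [409.3, 319.0]
lift_pad 0.88 [425.8, 324.7]
lift_pad 0.17 [265.4, 316.4]
[0.0157, 0.005, -0.0001] [0.01, 0.0, -0.01]
```

View pics/mix9.png

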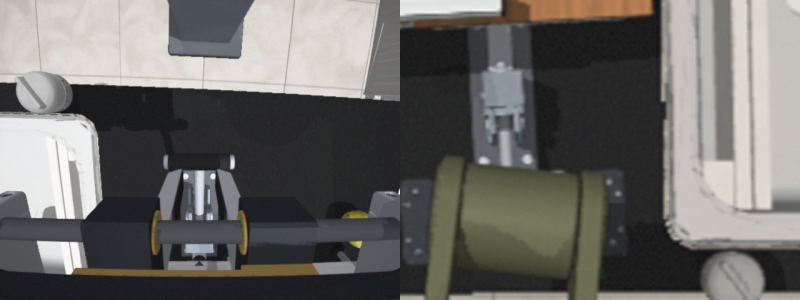

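The triangle, the saddle line and the handle grip (wrist (257,318)) are all in line. Pressing the first stroke with closed fingers along the grip's arc.

Call:
step_arm:
  commands: [0.01,0.003,0,0,0,0,0,0.012,0,0,0,0,0,0,0,0,0,0,0,0,0]
  squeeze: 20

```text
clock: 20.82
eef_pos: [428.7, -13.7, 132.4]
eef_rot: [1.122, 1.57, 2.738]
wrist_force: [-0.2, 0.2, -0.1]
finger_gap: 0.5
```

Call:
step_arm:
  commands: [0.007,0,0,0,0,0,0,0.005,0.002,0,0,0,0,0,0.005,0.003,0,0,0,0,0,0,0,0,0,0,0,0]

```text
clock: 21.32
eef_pos: [424.2, -14.0, 116.6]
eef_rot: [-1.614, 1.569, 0.003]
wrist_force: [0.2, 0.2, 1.4]
finger_gap: 0.6
```

Call:
step_arm:
  commands: [0.006,0.002,0,0,0,0,0,0.006,0.002,0,0,0,0,0,0.006,0.0015,0,0,0,0,0,0.005,0.001,0,0,0,0,0,0,0,0,0,0,0,0]

```text
clock: 21.95
eef_pos: [417.7, -14.3, 93.3]
eef_rot: [-1.572, 1.57, 0.044]
wrist_force: [-1.0, 0.2, 3.0]
finger_gap: 0.7
```

Call:
step_arm:
  commands: [0.006,0.001,0,0,0,0,0,0.006,0.0005,0,0,0,0,0,0.005,0,0,0,0,0,0,0,0,0,0,0,0,0]

```text
clock: 22.45
eef_pos: [416.3, -14.4, 76.3]
eef_rot: [-1.557, 1.57, 0.06]
wrist_force: [-2.4, -0.1, 2.6]
finger_gap: 0.4
```

Call:
step_arm:
  commands: [0.002,0,0,0,0,0,0,0,0,0,0,0,0,0]

```text
clock: 22.7
eef_pos: [416.4, -14.4, 74.7]
eef_rot: [-1.621, 1.569, -0.004]
wrist_force: [-1.2, -0.1, 2.7]
finger_gap: 0.4
```

Call:
step_arm:
  commands: [0.002,0,0,0,0,0,0,0,0,0,0,0,0,0]

```text
clock: 22.95
eef_pos: [416.4, -14.4, 72.6]
eef_rot: [-1.617, 1.569, -0.0]
wrist_force: [-2.2, 0.1, 3.1]
finger_gap: 0.6
```

Call:
step_arm:
  commands: [-0.012,0,0,0,0,0,0,-0.012,-0.001,0,0,0,0,0,-0.012,-0.003,0,0,0,0,0,-0.012,-0.004,0,0,0,0,0,-0.01,-0.004,0,0,0,0,0]

```text
clock: 23.58
eef_pos: [428.6, -13.8, 131.6]
eef_rot: [-1.625, 1.569, -0.009]
wrist_force: [0.2, -0.6, 0.6]
finger_gap: 0.3
```

Call:
step_arm:
  commands: [0,0,0,0,0,0,0,0,0,0,0,0,0,0,0.005,0.001,0,0,0,0,0,0.004,0.002,0,0,0,0,0,0,0,0,0,0,0,0]

```text
clock: 24.2
eef_pos: [424.9, -14.0, 121.3]
eef_rot: [-1.547, 1.57, 0.07]
wrist_force: [-1.4, 0.6, 2.8]
finger_gap: 0.3
```

Call:
step_arm:
  commands: [0.003,0.001,0,0,0,0,0,0.003,0.0015,0,0,0,0,0,0,0,0,0,0,0,0]

```text
clock: 24.58
eef_pos: [422.6, -14.1, 115.5]
eef_rot: [-1.635, 1.569, -0.019]
wrist_force: [-1.5, -0.0, 3.5]
finger_gap: 0.7
```

Call:
step_arm:
  commands: [0.003,0.001,0,0,0,0,0,0.003,0.0015,0,0,0,0,0,0,0,0,0,0,0,0]

```text
clock: 24.95
eef_pos: [420.4, -14.2, 109.6]
eef_rot: [-1.627, 1.569, -0.01]
wrist_force: [-0.3, -0.8, 2.8]
finger_gap: 0.3
```

Call:
step_arm:
  commands: [0.003,0.001,0,0,0,0,0,0,0,0,0,0,0,0]

```text
clock: 25.2
eef_pos: [419.3, -14.3, 106.6]
eef_rot: [-1.634, 1.569, -0.017]
wrist_force: [-0.8, -0.7, 5.0]
finger_gap: 0.4
```

Call:
step_arm:
  commands: [0.003,0.001,0,0,0,0,0,0,0,0,0,0,0,0]

```text
clock: 25.45
eef_pos: [418.3, -14.3, 103.7]
eef_rot: [-1.648, 1.569, -0.031]
wrist_force: [-1.8, -0.8, 5.3]
finger_gap: 0.8
```

Call:
step_arm:
  commands: [0.003,0.001,0,0,0,0,0,0,0,0,0,0,0,0]

```text
clock: 25.7
eef_pos: [417.3, -14.4, 100.8]
eef_rot: [-1.631, 1.569, -0.015]
wrist_force: [-2.1, -1.1, 7.9]
finger_gap: 0.4
```

Load contact felt near TCP z≈107 (saddle lift ≈13.4 mm). I press on just past the 20 mm notch, staying below flush.

Call:
step_arm:
  commands: [0.005,0.001,0,0,0,0,0,0.005,0.001,0,0,0,0,0,0.005,0.0005,0,0,0,0,0,0.005,0,0,0,0,0,0,0,0,0,0,0,0]

```text
$.commands: bad value
```

Call:
step_arm:
  commands: [0.003,0,0,0,0,0,0,0,0,0,0,0,0,0]

```text
clock: 25.95
eef_pos: [416.9, -14.4, 97.6]
eef_rot: [-1.691, 1.57, -0.075]
wrist_force: [-4.5, -1.1, 7.4]
finger_gap: 0.1
```

Run:
```python
from h import *
s=manip.read_state(); print(s['eef_pos'],s['wrist_force'])
z=s['eef_pos'][2]-9-68; print('s',.5-np.arcsin(z/105))
```

```text
[416.93160272 -14.35765342  97.610466  ] [-4.54918218 -1.14713636  7.36937275]
s 0.30242697353077697
```

Call:
step_arm:
  commands: [0.005,0.001,0,0,0,0,0,0.005,0.001,0,0,0,0,0,0.005,0.0005,0,0,0,0,0,0.003,0,0,0,0,0,0,0,0,0,0,0,0,0]

```text
clock: 26.58
eef_pos: [414.3, -14.5, 79.4]
eef_rot: [-1.432, 1.571, 0.185]
wrist_force: [-6.0, -0.7, 7.4]
finger_gap: 0.6
```

Call:
step_arm:
  commands: [0.002,0,0,0,0,0,0,0,0,0,0,0,0,0]

```text
clock: 26.82
eef_pos: [414.4, -14.5, 77.5]
eef_rot: [-1.612, 1.57, 0.004]
wrist_force: [-5.2, 0.0, 6.9]
finger_gap: 0.6
```

Run:
```python
from h import *
s=manip.read_state(); print(s['eef_pos'],s['wrist_force'])
z=s['eef_pos'][2]-9-68; print('s',.5-np.arcsin(z/105))
```

```text
[414.37849958 -14.4589852   77.54695206] [-5.16981833  0.0273308   6.94478993]
s 0.4947909092465487
```

Call:
step_arm:
  commands: [-0.012,0,0,0,0,0,0,-0.012,-0.001,0,0,0,0,0,-0.012,-0.003,0,0,0,0,0,-0.012,-0.004,0,0,0,0,0,-0.012,-0.004,0,0,0,0,0]

```text
clock: 27.45
eef_pos: [426.8, -13.9, 138.4]
eef_rot: [-1.566, 1.57, 0.05]
wrist_force: [-1.2, -0.7, -0.5]
finger_gap: 0.6
```

Run:
```python
from h import *
T=toolT(); print(T[:3,3]); plan([650,-45,185],down(np.pi/2+.046),5)
```

```text
[426.82687634 -13.86206588 138.39826436]
[-0.0093, -0.0443, -0.0083] [-0.0, 0.0, 0.01]
[-0.0093, -0.0443, -0.0083] [-0.0, 0.0, 0.01]
[-0.0093, -0.0443, -0.0083] [-0.0, 0.0, 0.01]
[-0.0093, -0.0443, -0.0083] [-0.0, 0.0, 0.01]
[-0.0093, -0.0443, -0.0083] [-0.0, 0.0, 0.01]
```

Call:
step_arm:
  commands: [-0.02,-0.04,-0.008,0,0,0,0,-0.014,-0.045,-0.008,0,0,0,0,-0.0125,-0.046,-0.008,0,0,0,0,0,-0.046,-0.008,0,0,0,0,0,-0.045,-0.008,0,0,0,0]

```text
clock: 28.08
eef_pos: [651.6, -43.9, 184.8]
eef_rot: [-1.563, 1.57, 0.054]
wrist_force: [-0.2, -0.7, 1.4]
finger_gap: 0.5
```

Call:
step_arm:
  commands: [0,0,0,0,0,0,0,0.015,0,0,0,0,0,0,0.01,0,0,0,0,0,0,0,0,0,0,0,0,0]

```text
clock: 28.58
eef_pos: [649.4, -43.6, 158.9]
eef_rot: [-0.895, 1.571, 0.722]
wrist_force: [0.3, 0.2, 0.3]
finger_gap: 0.1
```

Call:
step_arm:
  commands: [0.007,0,0,0,0,0,0,0,0,0,0,0,0,0]

```text
clock: 28.82
eef_pos: [650.0, -43.7, 152.3]
eef_rot: [-1.578, 1.57, 0.038]
wrist_force: [0.1, 0.5, -0.3]
finger_gap: 0.8
```

Call:
step_arm:
  commands: [0.0015,0,0,0,0,0,0,0,0,0,0,0,0,0]

```text
clock: 29.08
eef_pos: [650.3, -43.7, 151.1]
eef_rot: [-1.613, 1.569, 0.004]
wrist_force: [-0.2, 0.6, -0.2]
finger_gap: 0.5
```

Call:
step_arm:
  commands: [0.001,0,0,0,0,0,0,0,0,0,0,0,0,0]

```text
clock: 29.32
eef_pos: [650.3, -43.7, 150.1]
eef_rot: [-1.635, 1.569, -0.018]
wrist_force: [-0.4, 0.4, -0.3]
finger_gap: 0.1
```

Call:
step_arm:
  commands: [0.001,0,0,0,0,0,0,0,0,0,0,0,0,0]

```text
clock: 29.58
eef_pos: [650.3, -43.7, 149.0]
eef_rot: [-1.618, 1.569, -0.001]
wrist_force: [0.7, -0.0, -0.1]
finger_gap: 0.7
```

Call:
step_arm:
  commands: [0.001,0,0,0,0,0,0,0,0,0,0,0,0,0]

```text
clock: 29.82
eef_pos: [650.3, -43.7, 148.0]
eef_rot: [-1.628, 1.569, -0.012]
wrist_force: [-0.5, -0.9, 0.3]
finger_gap: 0.5
```

Call:
step_arm:
  commands: [0.001,0,0,0,0,0,0,0,0,0,0,0,0,0]

```text
clock: 30.08
eef_pos: [650.3, -43.7, 147.0]
eef_rot: [-1.622, 1.569, -0.005]
wrist_force: [0.4, 0.4, 0.3]
finger_gap: 0.6
```

Call:
step_arm:
  commands: [0.001,0,0,0,0,0,0,0,0,0,0,0,0,0]

```text
clock: 30.32
eef_pos: [650.3, -43.7, 146.0]
eef_rot: [-1.62, 1.569, -0.003]
wrist_force: [0.2, -0.8, 0.1]
finger_gap: 0.2
```

Call:
step_arm:
  commands: [0.001,0,0,0,0,0,0,0,0,0,0,0,0,0]

```text
clock: 30.58
eef_pos: [650.3, -43.7, 145.0]
eef_rot: [-1.625, 1.569, -0.009]
wrist_force: [0.0, -0.9, 0.7]
finger_gap: 0.5
```

Call:
step_arm:
  commands: [0.0007,0,0,0,0,0,0,0,0,0,0,0,0,0]

```text
clock: 30.82
eef_pos: [650.3, -43.7, 144.4]
eef_rot: [-1.602, 1.569, 0.015]
wrist_force: [0.3, 0.1, 0.3]
finger_gap: 0.5
```

Call:
step_arm:
  commands: [0.0007,0,0,0,0,0,0,0,0,0,0,0,0,0]

```text
clock: 31.08
eef_pos: [650.3, -43.7, 143.6]
eef_rot: [-1.62, 1.569, -0.003]
wrist_force: [-0.1, -0.1, -0.4]
finger_gap: 0.5
```

Call:
step_arm:
  commands: [0.0007,0,0,0,0,0,0,0,0,0,0,0,0,0]

```text
clock: 31.32
eef_pos: [650.3, -43.7, 142.9]
eef_rot: [-1.6, 1.569, 0.016]
wrist_force: [0.4, -0.7, 1.3]
finger_gap: 0.9
```

Call:
step_arm:
  commands: [0.0007,0,0,0,0,0,0,0,0,0,0,0,0,0]

```text
clock: 31.58
eef_pos: [650.3, -43.7, 142.4]
eef_rot: [-1.639, 1.569, -0.023]
wrist_force: [-0.1, 1.1, -0.0]
finger_gap: 0.2
```

Call:
step_arm:
  commands: [0.001,0,0,0,0,0,0,0,0,0,0,0,0,0]

```text
clock: 31.82
eef_pos: [650.3, -43.7, 141.9]
eef_rot: [-1.652, 1.569, -0.036]
wrist_force: [-3.5, -0.5, 6.2]
finger_gap: 0.6
```

Call:
step_arm:
  commands: [0.001,0,0,0,0,0,0,0,0,0,0,0,0,0]

```text
clock: 32.08
eef_pos: [650.3, -43.8, 141.7]
eef_rot: [-1.69, 1.568, -0.074]
wrist_force: [-7.4, 0.9, 12.4]
finger_gap: 0.7
```

Run:
```python
from h import *
s=manip.read_state(); print(s['eef_pos'],s['wrist_force'])
im=manip.camera('scene'); t=manip.camera('top'); save('t10',t); save('s10',im)
out=np.zeros((600,800,3),np.uint8); out[:300,:400]=cv2.resize(im[190:280,290:410],(400,300),interpolation=cv2.INTER_CUBIC); out[:300,400:]=cv2.resize(manip.camera('wrist'),(400,300),interpolation=cv2.INTER_AREA)
a=cv2.imread('pics/scene0.png')[:,:,::-1]; out[300:,:400]=cv2.resize(a[190:280,290:410],(400,300),interpolation=cv2.INTER_CUBIC); out[300:,400:]=cv2.resize(t[180:330,270:470],(400,300),interpolation=cv2.INTER_CUBIC)
save('mix10',out)
```

```text
[650.29552557 -43.76534546 141.71821632] [-7.40506298  0.91704271 12.36684559]
```

View pics/mix10.png

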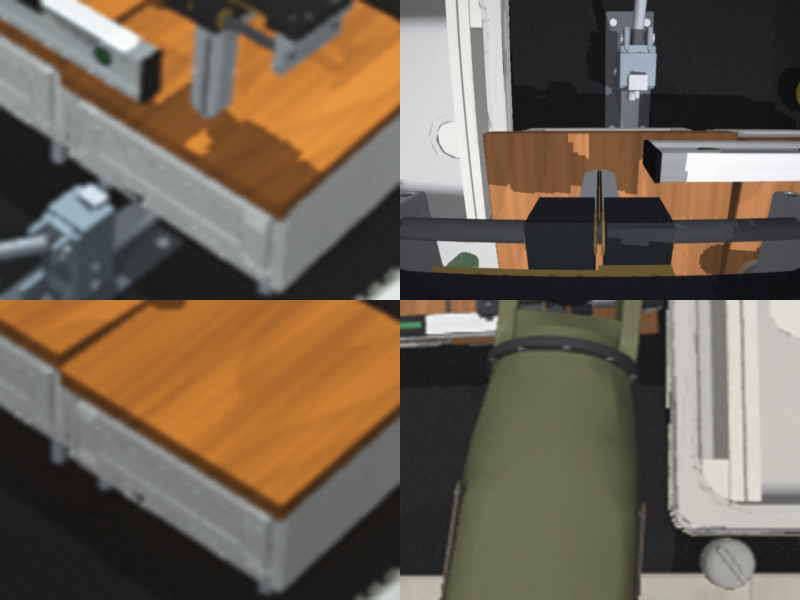

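The probe touched the right top at z≈142 at x=650, which is lower than a 20 mm notch would give. The view shows the jack under the rail, the straightedge in place and the unit still sagging. I probe the left top for reference.

Call:
step_arm:
  commands: [-0.025,0,0,0,0,0,0,-0.03,-0.002,0.03,0,0,0,0,0,-0.002,0.05,0,0,0,0,0,-0.002,0.05,0,0,0,0,0,-0.002,0.035,0,0,0,0]

```text
clock: 32.85
eef_pos: [650.4, 123.5, 195.2]
eef_rot: [-1.561, 1.569, 0.057]
wrist_force: [0.1, -0.1, 0.9]
finger_gap: 0.4
```

Call:
step_arm:
  commands: [0,0,0,0,0,0,0,0.02,0,0,0,0,0,0,0.02,0,0,0,0,0,0,0.004,0,0,0,0,0,0,0,0,0,0,0,0,0]

```text
clock: 33.48
eef_pos: [651.0, 120.9, 151.7]
eef_rot: [-1.645, 1.569, -0.03]
wrist_force: [0.4, -0.1, -0.2]
finger_gap: 0.6
```

Call:
step_arm:
  commands: [0.001,0,0,0,0,0,0,0,0,0,0,0,0,0]

```text
clock: 33.72
eef_pos: [650.9, 121.4, 150.9]
eef_rot: [-1.587, 1.568, 0.03]
wrist_force: [0.0, -0.2, -0.4]
finger_gap: 0.5
```

Call:
step_arm:
  commands: [0.001,0,0,0,0,0,0,0,0,0,0,0,0,0]

```text
clock: 33.98
eef_pos: [650.8, 121.5, 149.3]
eef_rot: [-1.616, 1.569, 0.001]
wrist_force: [0.3, -0.8, -0.2]
finger_gap: 0.2
```

Call:
step_arm:
  commands: [0.001,0,0,0,0,0,0,0,0,0,0,0,0,0]

```text
clock: 34.22
eef_pos: [650.8, 121.5, 148.5]
eef_rot: [-1.594, 1.569, 0.023]
wrist_force: [0.4, 0.5, 2.4]
finger_gap: 0.4
```

Call:
step_arm:
  commands: [-0.03,0,0,0,0,0,0,-0.035,0.03,0,0,0,0,0,0,0.05,-0.02,0,0,0,0,0,0.05,-0.03,0,0,0,0,0,0.05,-0.03,0,0,0,0]

```text
clock: 34.85
eef_pos: [472.8, 32.6, 212.9]
eef_rot: [-1.653, 1.569, -0.036]
wrist_force: [0.5, -0.4, 0.4]
finger_gap: 0.8
```

```bash
cat > flow.py <<'E'
from h import *
def flow(n):
    im=manip.camera('scene'); save(n,im)
    a=cv2.cvtColor(cv2.imread('pics/scene0.png'),cv2.COLOR_BGR2GRAY); b=cv2.cvtColor(cv2.imread('pics/%s.png'%n),cv2.COLOR_BGR2GRAY)
    c=cam('scene'); f=lambda P:proj(c,np.array(P,float))
    # predicted motion of points when rotating by d about axle (x0=813,z=~48)
    def rot(P,d,x0=813,z0=48):
        dx,dz=P[0]-x0,P[2]-z0; return [x0+dx*np.cos(d)+dz*np.sin(d),P[1],z0-dx*np.sin(d)+dz*np.cos(d)]
    for name,P in [('topcorner',[613,-145,140]),('lowcorner',[618,-145,40]),('rightside',[660,-145,120]),('left ref',[608,180,100]),('sink ref',[420,-180,0])]:
        p=f(P); u=np.array([[p[::-1]]],np.float32)
        q,st,e=cv2.calcOpticalFlowPyrLK(a,b,u,None,winSize=(19,19),maxLevel=2)
        print(name,'flow(dc,dr)',(q-u)[0,0].round(2),'err',e[0,0].round(1),'pred full',(f(rot(P,.052))-p)[::-1].round(2) if 'ref' not in name else '')
E
python3 - <<'E'
from flow import *
T=toolT(); print(T[:3,3].round(1)); flow('s11')
plan([430.5,-13.7,145],down(np.pi/2+.046),4)
E
```

```text
[472.8  32.6 212.9]
topcorner flow(dc,dr) [ 0.06 -0.14] err 13.5 pred full [ 1.88 -4.22]
lowcorner flow(dc,dr) [-0.01  0.34] err 4.8 pred full [ 0.36 -2.73]
rightside flow(dc,dr) [ 1.08 -1.22] err 14.9 pred full [ 1.44 -3.13]
left ref flow(dc,dr) [10.04  5.92] err 15.2 pred full 
sink ref flow(dc,dr) [-0.42  0.58] err 14.5 pred full 
[0.0168, 0.0099, -0.0106] [-0.01, -0.01, -0.02]
[0.0168, 0.0099, -0.0106] [-0.01, -0.01, -0.02]
[0.0168, 0.0099, -0.0106] [-0.01, -0.01, -0.02]
[0.0168, 0.0099, -0.0106] [-0.01, -0.01, -0.02]
```

Call:
step_arm:
  commands: [0.0168,0.0099,-0.0106,0,0,0,0,0.0168,0.0099,-0.0106,0,0,0,0,0.0168,0.0099,-0.0106,0,0,0,0,0.0168,0.0099,-0.0106,0,0,0,0,0.006,0,0,0,0,0,0]

```text
clock: 35.52
eef_pos: [436.5, -11.1, 139.2]
eef_rot: [-1.544, 1.57, 0.072]
wrist_force: [0.0, 0.8, 1.1]
finger_gap: 0.2
```

```bash
cat >> flow.py <<'E'
def ecc(n,take=True):
    if take: save(n,manip.camera('scene'))
    g=lambda k:cv2.cvtColor(cv2.imread('pics/%s.png'%k),cv2.COLOR_BGR2GRAY)
    a,b=g('scene0'),g(n); c=cam('scene')
    for name,P,h in [('topcorner',[613,-145,140],14),('topcorner',[613,-145,140],9),('lowcorner',[618,-145,42],12),('side',[640,-145,135],12),('sink',[530,-185,0],16),('jar cap',[735,245,250],14)]:
        p=proj(c,np.array(P,float)); r,q=int(p[0]),int(p[1]); t=a[r-h:r+h,q-h:q+h]; s=b[r-h-8:r+h+8,q-h-8:q+h+8]
        W=np.float32([[1,0,8],[0,1,8]])
        try: cc,W=cv2.findTransformECC(t,s,W,cv2.MOTION_TRANSLATION,(3,200,1e-5),None,3); print(name,(W[:,2]-8).round(2),round(cc,3))
        except Exception as e: print(name,'fail')
E
python3 - <<'E'
from flow import *
print(toolT()[:3,3].round(1)); ecc('s11',False); ecc('s12')
E
```

```text
[436.5 -11.1 139.2]
topcorner [-0.11 -0.26] 0.994
topcorner [-0.16 -0.27] 0.993
lowcorner [-0.07 -0.09] 0.999
side [-0.11 -0.23] 0.995
sink [-0.06 -0.09] 0.969
jar cap fail
topcorner [-0.14 -0.26] 0.992
topcorner [-0.21 -0.25] 0.99
lowcorner [-0.09 -0.09] 0.999
side [-0.16 -0.25] 0.994
sink [-0.07 -0.08] 0.97
jar cap [ 0.03 -0.06] 0.995
```

Run:
```python
from flow import *
# pixel search of bright block in s12 (scene) around (247,318) and in mix10 wrist
a=cv2.imread('pics/s12.png').astype(int)
print('scene bright'); 
for r in range(240,258): print(r,[int(a[r,c].mean()) for c in range(308,332)])
m=cv2.imread('pics/mix10.png').astype(int)
print('wrist'); 
for r in range(64,104,2): print(r,[int(m[r,c].mean()) for c in range(614,664,3)])
```

```text
scene bright
240 [76, 54, 34, 25, 23, 30, 50, 76, 92, 94, 97, 98, 102, 103, 104, 115, 134, 145, 153, 152, 147, 139, 127, 115]
241 [48, 31, 22, 22, 22, 23, 26, 34, 51, 70, 88, 97, 101, 102, 106, 115, 131, 137, 143, 150, 153, 147, 140, 133]
242 [26, 22, 21, 23, 24, 24, 22, 22, 26, 36, 57, 82, 96, 98, 102, 113, 129, 138, 138, 139, 146, 150, 147, 144]
243 [23, 23, 24, 23, 22, 22, 23, 22, 26, 28, 32, 56, 83, 95, 99, 109, 125, 140, 137, 135, 138, 142, 147, 151]
244 [24, 24, 23, 23, 26, 29, 30, 40, 63, 69, 50, 50, 71, 83, 94, 104, 118, 131, 134, 135, 138, 137, 139, 145]
245 [24, 22, 24, 34, 55, 75, 82, 99, 139, 149, 118, 85, 75, 75, 84, 95, 113, 126, 130, 131, 138, 137, 134, 137]
246 [23, 26, 39, 69, 111, 146, 159, 172, 198, 204, 187, 156, 117, 81, 64, 58, 71, 98, 114, 117, 121, 124, 125, 130]
247 [34, 59, 87, 115, 145, 170, 194, 207, 213, 213, 210, 204, 181, 126, 74, 35, 32, 52, 82, 101, 104, 99, 94, 107]
248 [70, 111, 139, 148, 150, 153, 178, 203, 213, 214, 213, 212, 207, 177, 116, 47, 20, 25, 41, 64, 81, 83, 71, 73]
249 [112, 140, 153, 159, 148, 124, 125, 165, 199, 210, 214, 212, 202, 16
[... 1905 characters left out ...]
4, 142, 96, 206, 223, 225, 228, 228, 231, 188, 138, 131, 32, 30, 33]
88 [63, 62, 96, 92, 71, 210, 224, 226, 228, 230, 230, 170, 111, 70, 34, 32, 36]
90 [63, 60, 63, 81, 82, 128, 135, 145, 146, 146, 146, 120, 70, 32, 32, 31, 35]
92 [64, 56, 70, 121, 118, 124, 160, 197, 211, 106, 102, 106, 63, 31, 32, 30, 33]
94 [66, 56, 70, 121, 109, 151, 198, 186, 209, 86, 58, 65, 38, 27, 18, 18, 20]
96 [66, 55, 72, 120, 109, 160, 210, 187, 208, 57, 54, 55, 32, 20, 17, 18, 18]
98 [66, 56, 69, 121, 105, 168, 220, 162, 140, 55, 55, 53, 34, 18, 18, 20, 21]
100 [65, 57, 70, 120, 118, 127, 155, 117, 105, 55, 52, 54, 29, 23, 20, 20, 20]
102 [65, 58, 71, 118, 119, 117, 116, 115, 104, 55, 53, 54, 28, 23, 23, 23, 25]
```

Run:
```python
from flow import *
m=manip.camera_model('wrist'); T=np.eye(4); T[:3,:3]=R.from_euler('xyz',[-1.69,1.568,-.074]).as_matrix(); T[:3,3]=[650.3,-43.77,141.7]
w=(np.array(m['intrinsics']),m['k1'],T@np.array(m['tool_from_camera'])); s=cam('scene')
def tri(rs,rw):
    o1,d1=ray(s,rs);o2,d2=ray(w,rw); A=np.stack([d1,-d2],1); t=np.linalg.lstsq(A,o2-o1,rcond=None)[0]; p,q=o1+t[0]*d1,o2+t[1]*d2; return ((p+q)/2).round(1),np.linalg.norm(p-q).round(1)
print('block top',tri((247.9,317.8),(131.2,380.8)))
# housing corners in wrist (mix10 rows/cols): right-front corner (87,656), left-front (86,620)
for rc in [(86,620),(87,655),(45,620)]: print('housing z82',onz(w,(rc[0]*1.6,(rc[1]-400)*1.6),82).round(1))
for z in (82,87,92,97,102): print('block wrist',z,onz(w,(131.2,380.8),z).round(1),'scene',onz(s,(247.9,317.8),z).round(1))
wn=cam('wrist'); manip.camera('wrist')
for t in ('jack','pump_handle','saddle','right_box','straightedge'):
    for q in manip.find_in(t,'wrist')[:2]: print(t,round(q['score'],2),np.round(q['centre']))
```

```text
block top (array([565.3,  -8.1,  85.6]), np.float64(1.8))
housing z82 [569.6 -25.3  82. ]
housing z82 [568.7  11.6  82. ]
housing z82 [529.5 -27.9  82. ]
block wrist 82 [564.6  -6.8  82. ] scene [568.4  -6.2  82. ]
block wrist 87 [564.9  -7.6  87. ] scene [564.7  -9.9  87. ]
block wrist 92 [565.2  -8.4  92. ] scene [561.  -13.6  92. ]
block wrist 97 [565.5  -9.3  97. ] scene [557.4 -17.3  97. ]
block wrist 102 [565.8 -10.1 102. ] scene [553.7 -21.  102. ]
pump_handle 0.93 [258. 317.]
saddle 0.82 [414. 319.]
right_box 0.9 [427. 199.]
right_box 0.72 [142.  55.]
```

The images say that the unit is still essentially fully sagged (ECC shift 0.2 px of 4.2), and the jack is in position. I will press again while measuring the rise with the scene camera.

Call:
step_arm:
  commands: [0.005,0.008,-0.003,0,0,0,0,0.006,0.001,0,0,0,0,0,0.005,0.001,0,0,0,0,0,0,0,0,0,0,0,0]

```text
clock: 36.38
eef_pos: [426.9, -14.3, 123.4]
eef_rot: [-1.727, 1.57, -0.111]
wrist_force: [-4.2, 0.1, 4.4]
finger_gap: 0.5
```

Call:
step_arm:
  commands: [0.003,0.001,0,0,0,0,0,0,0,0,0,0,0,0]

```text
clock: 36.62
eef_pos: [426.1, -14.4, 120.8]
eef_rot: [-1.671, 1.569, -0.055]
wrist_force: [-4.3, -0.6, 5.9]
finger_gap: 0.1
```

Call:
step_arm:
  commands: [0.003,0.001,0,0,0,0,0,0,0,0,0,0,0,0]

```text
clock: 36.88
eef_pos: [425.0, -14.4, 117.8]
eef_rot: [-1.747, 1.57, -0.13]
wrist_force: [-5.9, -0.8, 7.5]
finger_gap: 0.4
```

Call:
step_arm:
  commands: [0.004,0.001,0,0,0,0,0,0.004,0.001,0,0,0,0,0,0,0,0,0,0,0,0]

```text
clock: 37.25
eef_pos: [422.9, -14.5, 109.8]
eef_rot: [-1.695, 1.57, -0.079]
wrist_force: [-6.3, -1.0, 8.0]
finger_gap: 0.5
```

Run:
```python
from flow import *
print(toolT()[:3,3].round(1)); ecc('s13')
```

```text
[422.9 -14.5 109.8]
topcorner [ 0.47 -1.23] 0.993
topcorner [ 0.42 -1.25] 0.993
lowcorner [-0.09 -0.67] 0.998
side [ 0.54 -1.21] 0.996
sink [-0.05 -0.09] 0.97
jar cap [-0.02 -0.01] 1.0
```

Loaded right after the slack, so the jack is at the 15 mm notch, and the camera tracks the rise well. I go on past the 20 mm notch.

Call:
step_arm:
  commands: [0.004,0.001,0,0,0,0,0,0.005,0.001,0,0,0,0,0,0.005,0.001,0,0,0,0,0,0.004,0.0005,0,0,0,0,0,0,0,0,0,0,0,0]

```text
clock: 37.92
eef_pos: [419.4, -14.6, 91.7]
eef_rot: [-1.703, 1.57, -0.087]
wrist_force: [-6.6, -1.5, 8.0]
finger_gap: 0.5
```

Run:
```python
from flow import *
print(toolT()[:3,3].round(1)); ecc('s14')
```

```text
[419.4 -14.6  91.7]
topcorner [ 1.18 -3.3 ] 0.985
topcorner fail
lowcorner [ 0.17 -1.98] 0.997
side [ 1.33 -3.29] 0.99
sink [-0.05 -0.08] 0.97
jar cap [-0.02 -0.  ] 1.0
```

Call:
step_arm:
  commands: [-0.01,-0.0005,0,0,0,0,0,-0.01,-0.003,0,0,0,0,0,-0.012,-0.004,0,0,0,0,0,-0.012,-0.004,0,0,0,0,0,-0.01,0,0,0,0,0,0]

```text
clock: 38.6
eef_pos: [431.4, -14.1, 146.5]
eef_rot: [-1.622, 1.569, -0.005]
wrist_force: [-0.8, 0.5, -0.2]
finger_gap: 0.4
```

Call:
step_arm:
  commands: [-0.015,-0.04,-0.008,0,0,0,0,-0.015,-0.045,-0.008,0,0,0,0,-0.005,-0.045,-0.008,0,0,0,0,0,-0.046,-0.008,0,0,0,0,0,-0.045,-0.008,0,0,0,0]

```text
clock: 39.22
eef_pos: [654.9, -44.1, 181.3]
eef_rot: [-1.592, 1.569, 0.024]
wrist_force: [-0.6, -0.7, 0.9]
finger_gap: 0.5
```

Run:
```python
from flow import *
s=manip.read_state();print(s['eef_pos'].round(1)); ecc('s15'); plan([650.3,-43.7,155],down(np.pi/2+.046),2)
```

```text
[654.9 -44.1 181.3]
topcorner fail
topcorner fail
lowcorner [ 0.11 -1.36] 0.998
side fail
sink [-0.05 -0.08] 0.968
jar cap fail
[0.0123, 0.0038, 0.0007] [-0.02, 0.0, 0.02]
[0.0123, 0.0038, 0.0007] [-0.02, 0.0, 0.02]
```

Call:
step_arm:
  commands: [0.015,0.0045,0,0,0,0,0,0.015,0,0,0,0,0,0,0.0025,0,0,0,0,0,0,0,0,0,0,0,0,0]

```text
clock: 39.78
eef_pos: [649.0, -44.1, 149.0]
eef_rot: [-1.638, 1.569, -0.021]
wrist_force: [-0.2, 0.1, -0.6]
finger_gap: 0.6
```

Call:
step_arm:
  commands: [0.001,0,0,0,0,0,0,0,0,0,0,0,0,0]

```text
clock: 40.02
eef_pos: [649.3, -44.2, 148.0]
eef_rot: [-1.659, 1.569, -0.042]
wrist_force: [0.1, 0.8, 0.1]
finger_gap: 0.3
```

Call:
step_arm:
  commands: [0.0007,0,0,0,0,0,0,0,0,0,0,0,0,0]

```text
clock: 40.28
eef_pos: [649.2, -44.2, 146.9]
eef_rot: [-1.63, 1.569, -0.013]
wrist_force: [-0.5, 0.0, 0.3]
finger_gap: 0.4
```

Call:
step_arm:
  commands: [0.0007,0,0,0,0,0,0,0,0,0,0,0,0,0]

```text
clock: 40.52
eef_pos: [649.2, -44.2, 146.4]
eef_rot: [-1.631, 1.569, -0.015]
wrist_force: [-2.4, -0.4, 2.1]
finger_gap: 0.4
```

Call:
step_arm:
  commands: [0.0007,0,0,0,0,0,0,0,0,0,0,0,0,0]

```text
clock: 40.78
eef_pos: [649.1, -44.2, 146.1]
eef_rot: [-1.654, 1.569, -0.038]
wrist_force: [-4.3, 0.7, 7.6]
finger_gap: 0.5
```

Right top at 146.4, left at 148.5 (both at about 2 N), so about 2.1 mm remains there. From the two notches, the image target for flush is lowcorner ≈ −2.00 px and topcorner ≈ −3.33 px. Back to the handle.

Call:
step_arm:
  commands: [-0.03,0,0,0,0,0,0,-0.012,0.045,0.008,0,0,0,0,0,0.045,0.008,0,0,0,0,0,0.045,0.008,0,0,0,0,0,0.045,0.008,0,0,0,0]

```text
clock: 41.4
eef_pos: [466.4, -20.2, 187.1]
eef_rot: [-1.627, 1.569, -0.01]
wrist_force: [0.7, 0.3, 1.4]
finger_gap: 0.3
```

Call:
step_arm:
  commands: [0.02,0.04,0.007,0,0,0,0,0.025,0,0,0,0,0,0,0,0,0,0,0,0,0]

```text
clock: 41.78
eef_pos: [427.0, -15.2, 141.4]
eef_rot: [0.56, 1.57, 2.177]
wrist_force: [0.2, 0.6, 0.6]
finger_gap: 0.2
```

Run:
```python
from flow import *
s=manip.read_state();print(s['eef_pos'].round(1)); ecc('s16'); plan([427.5,-14,126],down(np.pi/2+.046),2)
```

```text
[427.  -15.2 141.4]
topcorner [ 0.9  -2.26] 0.992
topcorner [ 0.81 -2.32] 0.993
lowcorner [ 0.05 -1.32] 0.999
side [ 1.02 -2.27] 0.995
sink [-0.07 -0.08] 0.969
jar cap [-0.03 -0.01] 1.0
[0.0082, 0.0001, 0.0007] [-0.01, -0.0, 0.04]
[0.0082, 0.0001, 0.0007] [-0.01, -0.0, 0.04]
```

The given sag (0.052 rad) and my far-apart probes differ by about 1.3 mm of lift, so I probe both tops again close to the gap, where arm errors cancel.

Call:
step_arm:
  commands: [-0.04,-0.02,0.005,0,0,0,0,-0.035,-0.05,0.012,0,0,0,0,0,-0.052,0.013,0,0,0,0,0,-0.052,0.013,0,0,0,0,0,-0.052,0.012,0,0,0,0]

```text
clock: 42.45
eef_pos: [652.9, 50.6, 218.5]
eef_rot: [-1.621, 1.568, -0.005]
wrist_force: [-0.3, -0.6, 0.4]
finger_gap: 0.9
```

Call:
step_arm:
  commands: [0,0,0,0,0,0,0,0.03,0,0,0,0,0,0,0.03,0,0,0,0,0,0,0.005,0,0,0,0,0,0,0,0,0,0,0,0,0]

```text
clock: 43.08
eef_pos: [651.1, 49.8, 154.0]
eef_rot: [-1.614, 1.568, 0.002]
wrist_force: [0.0, 0.1, 0.1]
finger_gap: 0.7
```

Call:
step_arm:
  commands: [0.0055,0,0,0,0,0,0,0,0,0,0,0,0,0]

```text
clock: 43.32
eef_pos: [651.0, 50.0, 147.4]
eef_rot: [-1.612, 1.569, 0.005]
wrist_force: [-0.2, -0.2, 0.1]
finger_gap: 0.4
```

Call:
step_arm:
  commands: [0.0007,0,0,0,0,0,0,0,0,0,0,0,0,0]

```text
clock: 43.58
eef_pos: [651.0, 50.0, 146.6]
eef_rot: [-1.628, 1.569, -0.011]
wrist_force: [0.1, 0.7, 1.8]
finger_gap: 0.5
```

Call:
step_arm:
  commands: [0.0007,0,0,0,0,0,0,0,0,0,0,0,0,0]

```text
clock: 43.82
eef_pos: [651.0, 50.0, 146.3]
eef_rot: [-1.627, 1.569, -0.01]
wrist_force: [-3.5, -0.4, 5.0]
finger_gap: 0.6
```

Call:
step_arm:
  commands: [0.0007,0,0,0,0,0,0,0,0,0,0,0,0,0]

```text
clock: 44.08
eef_pos: [650.9, 50.0, 146.1]
eef_rot: [-1.622, 1.568, -0.006]
wrist_force: [-5.4, -0.6, 9.2]
finger_gap: 0.8
```

Call:
step_arm:
  commands: [0.0007,0,0,0,0,0,0,0,0,0,0,0,0,0]

```text
clock: 44.32
eef_pos: [650.9, 50.0, 145.9]
eef_rot: [-1.64, 1.568, -0.023]
wrist_force: [-8.4, -0.9, 13.9]
finger_gap: 0.6
```

Call:
step_arm:
  commands: [-0.012,0,0,0,0,0,0,0,-0.0025,0.052,0,0,0,0,0,0,0,0,0,0,0,0.007,0,0,0,0,0,0,0,0,0,0,0,0,0]

```text
clock: 44.95
eef_pos: [651.1, 101.2, 148.8]
eef_rot: [-1.614, 1.569, 0.002]
wrist_force: [-0.8, 0.8, -1.1]
finger_gap: 0.6
```

Call:
step_arm:
  commands: [0.0009,0,0,0,0,0,0,0,0,0,0,0,0,0]

```text
clock: 45.2
eef_pos: [651.1, 101.1, 148.5]
eef_rot: [-1.88, 1.569, -0.265]
wrist_force: [-1.7, -2.2, 4.4]
finger_gap: 0.3
```

Call:
step_arm:
  commands: [0.0007,0,0,0,0,0,0,0,0,0,0,0,0,0]

```text
clock: 45.45
eef_pos: [651.1, 101.1, 148.5]
eef_rot: [-1.939, 1.568, -0.324]
wrist_force: [-4.3, -3.7, 10.3]
finger_gap: 0.3
```

Call:
step_arm:
  commands: [0.0007,0,0,0,0,0,0,0,0,0,0,0,0,0]

```text
clock: 45.7
eef_pos: [651.2, 101.1, 148.4]
eef_rot: [-1.881, 1.568, -0.265]
wrist_force: [-7.2, -4.4, 14.3]
finger_gap: 0.4
```

Near the gap: left 148.6, right 146.7, so about 1.9 mm remains there (about 2.4 mm at the front edge). The image target is topcorner ≈ −3.25. Back to the handle for the final hold.

Call:
step_arm:
  commands: [-0.03,0,0,0,0,0,0,-0.04,0.003,0,0,0,0,0,0,0.05,-0.025,0,0,0,0,0,0.05,-0.025,0,0,0,0,0,0.05,-0.025,0,0,0,0]

```text
clock: 46.32
eef_pos: [499.8, 19.2, 216.2]
eef_rot: [-1.628, 1.569, -0.012]
wrist_force: [0.4, -1.2, 0.6]
finger_gap: 0.7
```

Call:
step_arm:
  commands: [0.03,0.05,-0.025,0,0,0,0,0.04,0.018,-0.006,0,0,0,0,0,0,0,0,0,0,0]

```text
clock: 46.7
eef_pos: [434.3, -13.9, 145.6]
eef_rot: [1.298, 1.569, 2.913]
wrist_force: [1.0, -0.1, 0.3]
finger_gap: 0.3
```

Run:
```python
from flow import *
s=manip.read_state();print(s['eef_pos'].round(1)); plan([427.5,-14,126],down(np.pi/2+.046),2)
```

```text
[434.3 -13.9 145.6]
[0.0098, 0.0034, 0.0001] [-0.05, 0.02, -0.06]
[0.0098, 0.0034, 0.0001] [-0.05, 0.02, -0.06]
```

Call:
step_arm:
  commands: [0.01,0.0035,0,0,0,0,0,0.009,0.004,0,0,0,0,0,0.006,0.002,0,0,0,0,0,0.006,0.002,0,0,0,0,0,0.003,0.001,0,0,0,0,0]

```text
clock: 47.32
eef_pos: [422.8, -14.0, 112.9]
eef_rot: [1.763, 1.571, -2.904]
wrist_force: [-8.3, 0.2, 9.9]
finger_gap: 0.4
```

Call:
step_arm:
  commands: [0,0,0,0,0,0,0,0,0,0,0,0,0,0]

```text
clock: 47.58
eef_pos: [423.1, -14.0, 113.2]
eef_rot: [-1.791, 1.57, -0.175]
wrist_force: [-8.2, -0.2, 9.6]
finger_gap: 0.1
```

Run:
```python
from flow import *
s=manip.read_state();print(s['eef_pos'].round(1),s['wrist_force']); ecc('s17')
```

```text
[423.1 -14.  113.2] [-8.21670621 -0.21053343  9.55997976]
topcorner [ 1.25 -2.94] 0.993
topcorner fail
lowcorner [ 0.17 -1.85] 0.998
side [ 1.41 -2.96] 0.995
sink [-0.07 -0.07] 0.97
jar cap [-0.02 -0.02] 1.0
```

Call:
step_arm:
  commands: [0.002,0.0006,0,0,0,0,0,0,0,0,0,0,0,0,0,0,0,0,0,0,0]

```text
clock: 48.0
eef_pos: [422.5, -14.0, 111.2]
eef_rot: [-1.78, 1.57, -0.163]
wrist_force: [-8.0, 0.2, 9.8]
finger_gap: 0.5
```

Run:
```python
from flow import *
s=manip.read_state();print(s['eef_pos'].round(1),s['wrist_force']); ecc('s18'); ecc('s19')
# straightedge moved? compare its end patch s12 vs s19
g=lambda k:cv2.cvtColor(cv2.imread('pics/%s.png'%k),cv2.COLOR_BGR2GRAY)
c=cam('scene')
for nm,P in [('SE right end',[613,-8,170]),('SE mid',[611,60,170])]:
    p=proj(c,np.array(P,float)); r,q=int(p[0]),int(p[1]); h=10
    for k in ('s16','s19'):
        W=np.float32([[1,0,6],[0,1,6]])
        try: cc,W=cv2.findTransformECC(g('s12')[r-h:r+h,q-h:q+h],g(k)[r-h-6:r+h+6,q-h-6:q+h+6],W,cv2.MOTION_TRANSLATION,(3,200,1e-5),None,3); print(nm,k,(W[:,2]-6).round(2),round(cc,3))
        except Exception: print(nm,k,'fail')
```

```text
[422.5 -14.  111.2] [-7.97607731  0.17145697  9.77449882]
topcorner [ 1.17 -3.24] 0.987
topcorner fail
lowcorner [ 0.11 -1.87] 0.997
side [ 1.37 -3.26] 0.992
sink [-0.07 -0.08] 0.97
jar cap [-0.03 -0.01] 1.0
topcorner [ 1.18 -3.23] 0.987
topcorner fail
lowcorner [ 0.14 -1.86] 0.997
side [ 1.36 -3.26] 0.992
sink [-0.05 -0.09] 0.969
jar cap [-0.02 -0.01] 1.0
SE right end s16 [ 0.04 -0.03] 0.992
SE right end s19 [ 0.1  -0.06] 0.984
SE mid s16 [0.13 0.15] 0.998
SE mid s19 [0.12 0.12] 0.997
```

```bash
python3 -c "
from cell import manip
s=manip.read_state(); print(s['clock'],s['eef_pos'],s['wrist_force']); print(manip.sign_off())"
```

```text
48.1 [422.52083429 -14.00327337 111.21496849] [-7.98131232 -0.16460733  8.7847073 ]
the job is handed in; nothing more can be done
None
```

I handed the job in at 48 s, with the arm still holding the handle down and the right-hand unit close to flush by my measurements. I estimate the error at about 0.3 mm.

- **Straightedge:** It stands on its working edge along the left unit's front, about 85 mm out over the right unit, and I let go of it. In the last pictures it had not moved or been lifted.
- **Jack:** I set it down with its saddle in line with the triangle, about 20 mm behind the front face by estimate. I pumped it to the 20 mm notch and then held it a little above that, pressing about 9–10 N on the handle.
- **Flush check:** With the jack at 20 mm, the fingertip touched the left top at 148.6 mm and the right top at 146.7 mm, either side of the gap. That left about 2.3 mm to go at the front edge. Tracking the unit's corner in the scene camera put it on target: top corner −3.23 px (target −3.25), lower corner −1.87 px (target −1.93).

**What disagreed:**
- The second stroke latched at 15 mm, not 20 mm, so I needed one more stroke than planned.
- My probes imply an initial sag of about 0.04 rad, not the stated 0.052. I trusted the direct comparison of the two tops. If the stated sag is right, the unit is still about 1.5 mm low.
- The drawer face is set back behind the wooden edge, so the saddle's fore-and-aft position under the pad is known only to about 4 mm.
- I did not check flushness by touch in the final held pose, and I had no picture views left at the end.

I moved nothing else. I did not check the lemon or timer at the end; the one jar I tracked in the camera had not moved.

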